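# Stack a spacer and a tongued washer on a keyed shaft and close the keeper

## Robot

A 6-joint arm with a two-finger parallel gripper is mounted at the origin on a cart in front of the work surface, level with it; the furniture and walls round the work are solid. World frame = base frame: x ahead of the robot, y to its left, z up, the work surface at z = 0. Lengths are in mm, angles in degrees, forces in N, time in s.
With the tool pointing down it reaches from about 350 to 850 mm from the base axis. Payload 8.1 kg.
Tool frame: the origin (TCP) lies between the finger pads; the fingertips stand 8 mm ahead of it and the grasp point (between the pads) lies 11 mm behind it (r.tip_extent is the distance from the TCP to the fingertips, in mm); z points along the fingers, y is the direction in which the jaws open and shut (so a half turn about z gives the same grasp; the last joint's range is limited). The gripper opens to 85 mm and grips with 20 to 120 N. Pads are 22 mm wide; open, the fingers measure 114 mm over their backs; the gripper's body (76 mm by 85 mm) begins 54 mm behind the grasp point. The pads swing forward as they close: fully open they stand 13 mm farther back than shut.
Start: joints at [-73.304, 7.471, 85.268, -0, 87.261, -4.893], TCP at [220.788, -557.905, 203.492] pointing down, gripper open.
Joint ranges: [-169.43, 169.43], [-51.17, 129.36], [1.28, 143.12], [-76.62, 256.62], [0, 156.53], [-152.29, 152.29]. Speed limits (degrees/s): [136.94, 136.94, 159.86, 180, 180, 180].

## Interface

Orientations are given as [roll, pitch, yaw] about the fixed x, y, z axes, in that order (R = Rz(yaw) Ry(pitch) Rx(roll)).
In Python, from bench import sensors, viewer, hand_in, r gives the robot as it stands. The module is installed in compiled form; this text tells all that it offers.
- The arm moves only by the tool move_arm, never from a script. Its argument "rows" is a list that holds one entry, the list of rows, each a list of 6 numbers: the shift along the tool's x, y, z in m, then the turn, a rotation vector about the tool's x, y, z in degrees. In form: [[[tx, ty, tz, rx, ry, rz], ...]]. A call has 1 to 20 rows; each row is the pose to reach, as a shift and turn from the pose commanded when the call began, along the tool's axes at that moment; what a row does not reach only later rows make up. A row lasts 1/10 s, in which the tool goes at most 50 mm and 8.59 degrees, less where a joint would pass 70% of its speed; a pose out of reach is approached as far as the arm can. A call with a gripper value outside its range is refused whole. "grip" is the opening, from 0 (shut) to 1 (fully open), set as the call begins (left out, the last holds). The fingers move at their own pace and stop on an object; "newtons" is the grip in N (left out, the last holds). Time passes only in rows, so rows that repeat a pose let the fingers close. It gives the time, the measured TCP pose, the force and the opening at its end, in the units of the state.
- sensors.sense(): the state, without advancing time (a new reading comes with each control period).
- viewer.snapshot(name): name is "side" or "top"; returns a dict with "color" (420x560x3 uint8, red, green, blue), "camera_matrix" (3x3 intrinsics, pixels), "R" (3x3) and "t" (3): a world point X has camera coordinates R X + t. Camera axes: x right, y down, z forward; pixel columns grow to the right and rows downward; lengths in mm; the calibration is good to about 2 mm. A picture is of the moment at which its call begins. There is no depth.
- hand_in(): hands the job in, once; it reports no verdict.
The state is a dict: "time": time; "joint_pos": joint angles; "qd": joint speeds; "joint_efforts": joint torques, N m; "tool_pos": TCP position; "tcp_rot": TCP orientation; "ft_force": force on the tool from outside, world axes, zero at the start; "wrist_torque": the same for the moment, N m; "finger_gap": finger opening in mm.
Only numpy, scipy, OpenCV 4.12 (cv2) and the standard library are available. Lean on these libraries where they do the work, as an engineer would, in place of code of your own. Each camera call takes 0.05 s, during which the arm holds its last target.

## Task

Finish the stack on the upright shaft: slide the plain spacer down onto the bearing, then fit the tongued washer on top of it, feeling for the keyways with light pressure and turning the washer until its two tongues drop in and it sits fully down on the spacer, then swing the keeper arm over the stack up to its stop. Press only gently on the shaft and stand (less than 25 N at any time) and leave the other things on the worktop where they are.

Things in the scene. Friction and masses are not known exactly. Their poses are not given: they have to be found in the camera images.
- shaft_top (a point): centre of the flat top of the upright steel shaft, 57 mm above the worktop, on the assembly stand. z up. The shaft is 28 mm across; two opposite keyways (slots) 10.5 mm wide, 5 mm deep, open at the top, run down its sides, roughly at this frame's +x and -x, but the shaft stands turned by an unknown angle of up to 0.8 rad either way about z; it turns only stiffly (0.2 N m) and need not be turned
- stand: the fixed stand with shaft and keeper: plate 104 x 190 mm, top 14 mm high; origin on the shaft's axis at worktop height, axes as for shaft_top; the keeper's post is 90 mm from the shaft along -y. A steel bearing 52 mm across is already fixed round the shaft's foot; its top, the spacer's seat, is 26 mm above the worktop. Shaft and bearing are sprung: they give downwards together from about 5 N on, 2.5 N per mm, 8 mm at most, and come back
- spacer_mid (a point): centre (half-way up, on the axis) of the spacer: loose plain aluminium sleeve, 42 mm outside, 32 mm bore, 22 mm high, standing on end; 60 g or so. z along the bore, same either way up. Seated on the bearing its centre is 37 mm above the worktop
- spacer: the same spacer; origin at the centre of its underside
- washer_mid (a point): centre (half-way up, on the axis) of the tongued washer: loose thick steel ring, 52 mm outside, 31 mm bore, 10 mm thick, lying flat; about 80 g. Two opposite tongues 6 mm wide project 5 mm into the bore at this frame's +x and -x (dark lines on the top face). Seated on the spacer the underside is 48 mm and the top 58 mm above the worktop
- tongue_washer: the same washer; origin at the centre of its underside. Unless its tongues are within about 0.15 rad of the keyways, the washer stays up on the shaft's top face (underside 57 mm above the worktop); when the tongues enter it goes down 9 mm
- keeper (a joint): swing angle (rad) of the keeper, a dark flat steel arm 22 mm wide with a round end, on the stand's post. 0 = fully away, grows anticlockwise from above, 1.97 = its stop, round end over the shaft. The arm points at angle (value - 0.4) from shaft_top's +x. It stays where left and swings with about 1 N at the knob
- keeper_axis (a point): the keeper's vertical swing axis at the top of the arm, 68 mm above the worktop. The arm is 6 mm thick, underside 62 mm above the worktop: it passes 4 mm over a seated washer but not over one still standing on the shaft's top
- keeper_knob (a point): middle of the keeper's upright black round knob, 12 mm across, standing from 68 to 93 mm above the worktop on the arm, 60 mm from the swing axis; this point is 81 mm high
- lid_white_1: plain white disc-shaped jar lid, 50 mm across, 12 high, lying on the worktop; bystander; origin under its middle
- lid_white_2: another plain white jar lid, 50 mm across, 12 high; bystander; origin under its middle
- pot_2: cream pot, 67 mm across, 26 high, tan lid and blue foot; bystander; origin under its middle
- tape_1: roll of tan tape lying flat, 104 mm across, 25 high; bystander; origin under its middle
- screwdriver: screwdriver with a blue handle, 152 long, 21 thick, lying down; bystander; origin under its middle
- tweezers: thin metal tweezers, 126 long, 18 wide, 10 high; bystander; origin under its middle
Things that resemble listed ones, but are neither listed nor needed, are in the scene too. Of the things that look like the spacer, the middle-sized one is meant.

How it is judged:
By the outcome, as a careful person would: the job done as asked, in the order asked, and still so for the second after the job is handed in, with the robot touching nothing.
It also fails if it takes over 72 s, if anything falls off the work surface, if the arm or the gripper's body presses on something with over 40 N, if the wrist force passes 120 N, or if a joint passes its speed limit or range.

## Working session

There is one attempt and no reset: what is moved stays moved. The work goes in short steps, Python scripts to look and compute and a tool call to move; the robot and the scene stay as the last step left them, time stands still between calls to the robot, and variables do not carry over. Pictures are saved under pics/ and viewed, and the job is handed in when it is done.

Besides the shell and the picture viewer there is one more tool, called after "Request:" as name(argument=value, ...), one argument or row to a line, values as JSON. move_arm: Moves the arm, as the interface text tells. Its arguments: {"type":"object","properties":{"rows":{"type":"array","items":{"type":"array","items":{"type":"array","items":{"type":"number"}}}},"grip":{"type":"number"},"newtons":{"type":"number"}},"required":["rows"]}

```bash
mkdir -p pics
cat > h.py <<'E'
import numpy as np, cv2
from bench import sensors, viewer, hand_in, r
def snap(n,f):
    s=viewer.snapshot(n); cv2.imwrite('pics/'+f+'.png',s['color'][:,:,::-1]); np.savez('pics/'+f+'.npz',**s); return s
def load(f): return dict(np.load('pics/'+f+'.npz'))
def ray(s,u,v,z):
    d=s['R'].T@np.linalg.inv(s['camera_matrix'])@np.array([u,v,1.]); c=-s['R'].T@s['t']
    return c+d*(z-c[2])/d[2]
def proj(s,X):
    p=s['camera_matrix']@(s['R']@np.array(X,float)+s['t']); return p[:2]/p[2]
def tri(s1,p1,s2,p2):
    A=[];b=[]
    for s,p in((s1,p1),(s2,p2)):
        d=s['R'].T@np.linalg.inv(s['camera_matrix'])@np.array([*p,1.]);d/=np.linalg.norm(d);c=-s['R'].T@s['t']
        P=np.eye(3)-np.outer(d,d);A.append(P);b.append(P@c)
    return np.linalg.lstsq(np.vstack(A),np.hstack(b),rcond=None)[0]
E
python3 - <<'E'
from h import *
for n in('top','side'):
    s=snap(n,n+'0'); print(n,s['camera_matrix'].round(1).tolist(),(-s['R'].T@s['t']).round(),s['R'].round(2).tolist())
print(sensors.sense())
E
```

```text
top [[397.0, 0.0, 280.1], [0.0, 397.0, 204.3], [0.0, 0.0, 1.0]] [ 260.  -63. 1298.] [[-0.03, -1.0, 0.01], [-0.98, 0.02, -0.21], [0.21, -0.01, -0.98]]
side [[455.4, 0.0, 280.2], [0.0, 455.4, 204.8], [0.0, 0.0, 1.0]] [  542. -1011.   709.] [[1.0, 0.01, -0.02], [-0.01, -0.56, -0.83], [-0.02, 0.83, -0.56]]
{'time': 0.1, 'joint_pos': array([-7.33056261e+01,  7.51162053e+00,  8.53248051e+01,  1.34745396e-04,
        8.72619788e+01, -4.89474508e+00]), 'qd': array([-0.02025752, -0.14198283, -0.15475974, -0.00792643,  0.05593756,
        0.03556081]), 'joint_efforts': array([ 5.54466878e-04, -5.70952141e+01, -5.01943302e+01, -3.87748341e-04,
        8.19184439e-03, -2.24592407e-05]), 'tool_pos': array([ 220.61299806, -557.36889916,  202.52370676]), 'tcp_rot': array([-1.79901966e+02, -8.53049760e-03,  2.15891051e+01]), 'ft_force': array([-0.00465604,  0.49917552,  0.5904342 ]), 'wrist_torque': array([0.03198415, 0.04334488, 0.02327404]), 'finger_gap': 85.36176844491071}
```

View pics/top0.png

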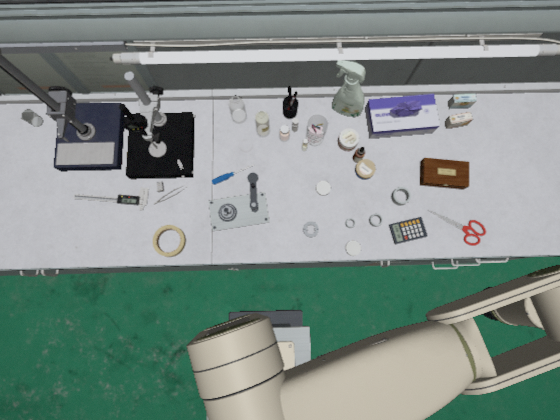

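View pics/side0.png

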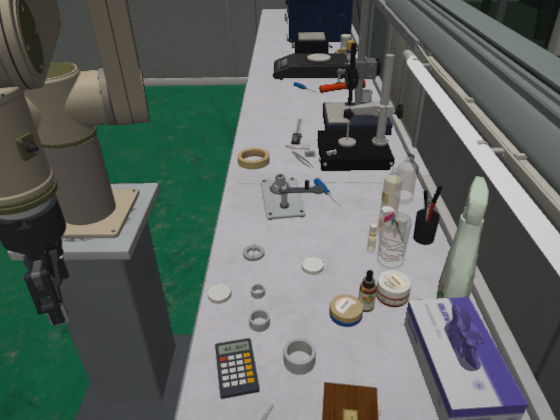

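Candidates for the spacer, as top / side pixels:
- small ring at (350,223) / (258,291)
- middle ring at (376,220) / (260,319), the one to choose
- large ring at (401,197) / (299,355)

The flat ring at (311,229) / (254,252) is the washer. The stand is at (240,210), with the shaft at (228,212) and the keeper at (253,190). Next is a close crop.

Run:
```python
from h import *
t=load('top0')['color'][:,:,::-1]; s=load('side0')['color'][:,:,::-1]
a=cv2.resize(t[175:250,200:280],(400,375),interpolation=cv2.INTER_CUBIC)
b=cv2.resize(t[180:255,295:415],(400,250),interpolation=cv2.INTER_CUBIC)
c=cv2.resize(s[165:225,250:330],(400,300),interpolation=cv2.INTER_CUBIC)
d=cv2.resize(s[235:375,205:325],(257,300),interpolation=cv2.INTER_CUBIC)
o=np.zeros((600,800,3),np.uint8)
o[:300,:400]=a[37:337] if 0 else cv2.resize(a,(400,300));o[300:550,:400]=b;o[:300,400:]=c;o[300:,400:657]=d
cv2.imwrite('pics/crop0.png',o)
```

```text
(no output)
```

View pics/crop0.png

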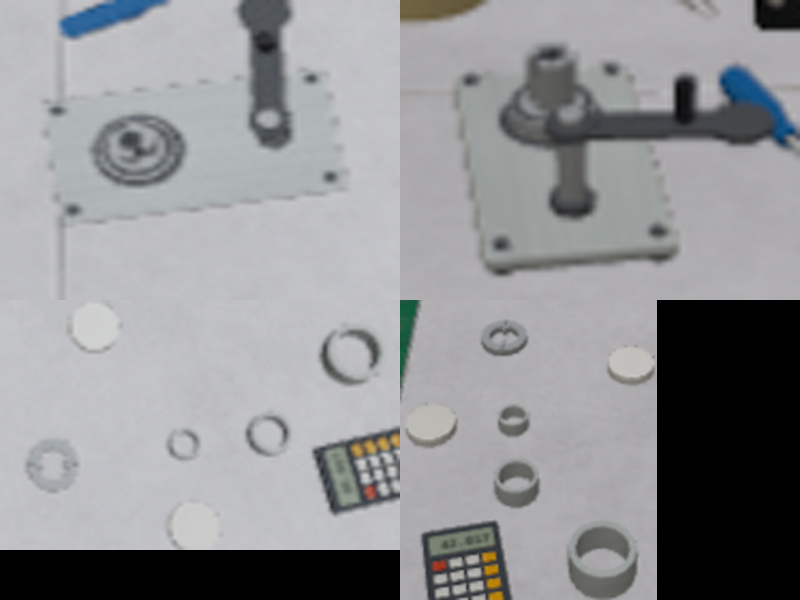

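```bash
cat >> h.py <<'E'
def crops(lst,f):
    # lst: (img bgr,u,v,half) -> tiled x; each tile 400x300 w/ grid ticks
    o=np.zeros((600,800,3),np.uint8)
    for i,(im,u,v,hw) in enumerate(lst):
        hh=hw*3/4; k=200/hw
        M=np.array([[k,0,-k*(u-hw)],[0,k,-k*(v-hh)]])
        t=cv2.warpAffine(im,M,(400,300),flags=cv2.INTER_CUBIC)
        for g in range(int(u-hw)+1,int(u+hw)+1,5 if hw>12 else 2):
            x=int((g-u+hw)*k); cv2.line(t,(x,0),(x,5),(0,0,255),1); cv2.putText(t,str(g),(x,14),0,.3,(0,0,255))
        for g in range(int(v-hh)+1,int(v+hh)+1,5 if hw>12 else 2):
            y=int((g-v+hh)*k); cv2.line(t,(0,y),(5,y),(0,0,255),1); cv2.putText(t,str(g),(7,y+3),0,.3,(0,0,255))
        y,x=divmod(i,2); o[y*300:y*300+300,x*400:x*400+400]=t
    cv2.imwrite('pics/'+f+'.png',o)
E
python3 - <<'E'
from h import *
t=load('top0')['color'][:,:,::-1].copy(); s=load('side0')['color'][:,:,::-1].copy()
crops([(t,376,220,14),(s,260,319,20),(t,311,229,14),(s,254,252,20)],'c1')
crops([(t,229,212,14),(s,280,185,20),(t,254,190,24),(s,300,190,32)],'c2')
E
```

```text
(no output)
```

View pics/c1.png

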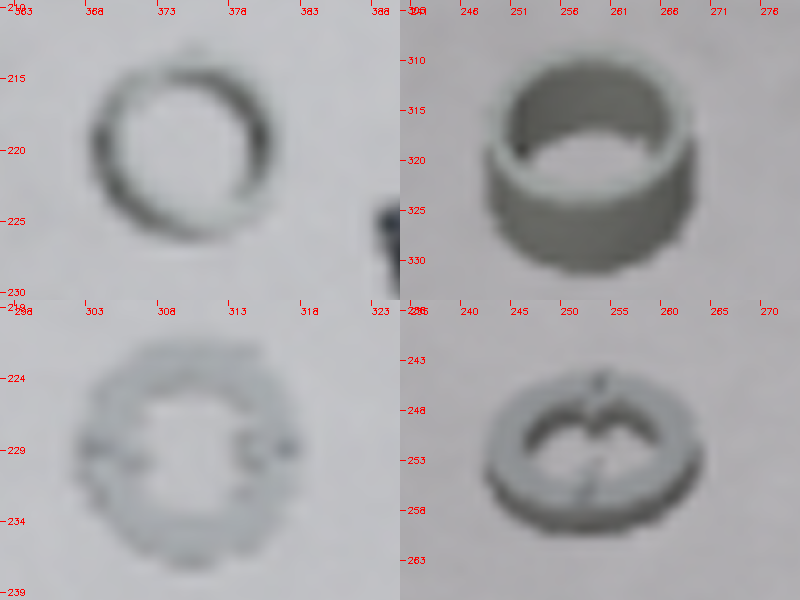

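View pics/c2.png

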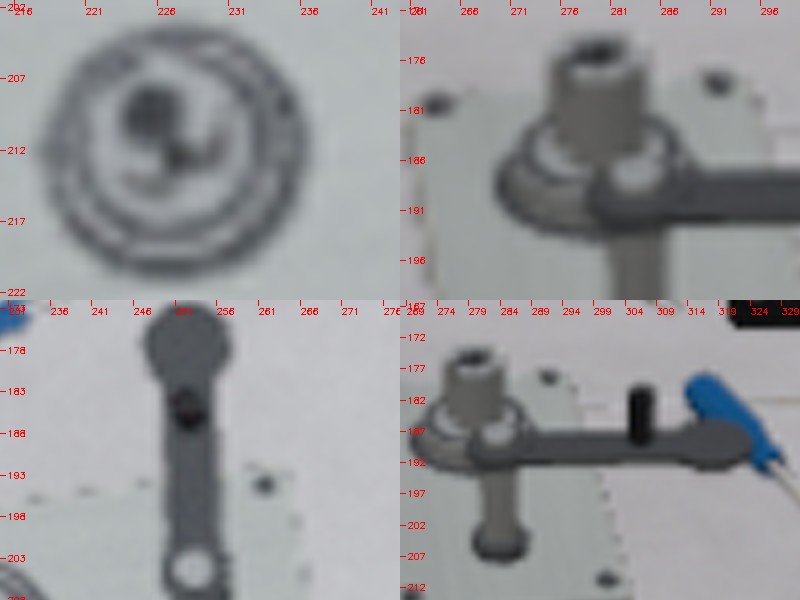

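```bash
cat >> h.py <<'E'
def blob(s,u,v,hw,thr):
    im=s['color'].astype(float); k=8
    M=np.array([[k,0,-k*(u-hw)],[0,k,-k*(v-hw)]],float)
    t=cv2.warpAffine(s['color'],M,(2*hw*k,2*hw*k),flags=cv2.INTER_CUBIC)
    lab=cv2.cvtColor(t,cv2.COLOR_RGB2LAB).astype(float)
    bg=np.median(np.concatenate([lab[:k*2].reshape(-1,3),lab[-2*k:].reshape(-1,3)]),axis=0)
    m=(np.linalg.norm(lab-bg,axis=2)>thr).astype(np.uint8)
    m=cv2.morphologyEx(m,cv2.MORPH_CLOSE,np.ones((9,9)))
    cs,_=cv2.findContours(m,cv2.RETR_EXTERNAL,cv2.CHAIN_APPROX_NONE)
    c=min([c for c in cs if cv2.contourArea(c)>400],key=lambda c:-cv2.contourArea(c))
    h=cv2.convexHull(c); mo=cv2.moments(h); p=np.array([mo['m10'],mo['m01']])/mo['m00']/k+[u-hw,v-hw]
    return p,np.array(cv2.boundingRect(h))/k+[u-hw,v-hw,0,0]
E
python3 - <<'E'
from h import *
T=load('top0');S=load('side0')
for n,pt,ps,z in(('spacer',(376,220),(260,319),11),('washer',(311,229),(254,252),5),('lid1',(323,188),(313,265),6),('lid2',(353,248),(220,293),6)):
  for thr in (10,16):
    a,ra=blob(T,*pt,13,thr);b,rb=blob(S,*ps,17,thr)
    print(n,thr,a.round(2),ra.round(1),b.round(2),rb.round(1),'T',ray(T,*a,z).round(1),'S',ray(S,*b,z).round(1),'tri',tri(T,a,S,b).round(1))
# stand
print('knob T',ray(T,251.8,185,93).round(1),'pivot screw T',ray(T,252.2,204.3,68).round(1),'S',ray(S,282.5,187.2,68).round(1))
print('post foot S',ray(S,282,207,14).round(1))
print('knob top S',ray(S,304.8,180.5,93).round(1),'knob base S',ray(S,304.8,189,68).round(1))
print('bearing T', ray(T,226.8,211.8,26).round(1))
E
```

```text
spacer 10 [374.91 219.95] [367.8 212.6  14.2  14.2] [258.94 320.32] [247.8 308.5  22.5  23.6] T [ 479.3 -390.9   11. ] S [ 481.8 -391.4   11. ] tri [ 480.6 -390.9   10.1]
spacer 16 [374.82 219.95] [367.9 213.   13.9  13.8] [258.99 320.58] [248.  309.1  22.1  22.9] T [ 479.3 -390.6   11. ] S [ 482. -392.   11.] tri [ 480.7 -390.8    9.2]
washer 10 [310.23 229.21] [301.9 221.1  16.8  16.6] [253.18 252.64] [241.8 243.5  23.1  17.8] T [ 454.5 -176.9    5. ] S [ 457.2 -176.5    5. ] tri [ 455.9 -176.7    4.8]
washer 16 [310.17 229.26] [302.1 221.5  16.2  16.1] [253.21 252.72] [242.  243.8  22.8  17.4] T [ 454.4 -176.7    5. ] S [ 457.3 -176.8    5. ] tri [ 455.9 -176.5    4.3]
lid1 10 [322.89 187.94] [314.4 180.1  17.1  15.6] [312.66 265.39] [301.  255.5  22.9  19.5] T [ 593.4 -225.2    6. ] S [ 596.7 -224.     6. ] tri [ 595.1 -225.     6.3]
lid1 16 [321.75 193.43] [316.1 190.9  11.8   4.8] [312.61 265.83] [301.1 257.1  22.6  17.6] T [ 574.5 -220.5    6. ] S [ 596.6 -225.5    6. ] tri [ 587.  -220.4   -2. ]
lid2 10 [352.13 247.87] [344.2 240.5  15.9  15. ] [219.29 293.61] [206.9 282.5  25.   21.5] T [ 389.8 -310.9    6. ] S [ 392.7 -312.4    6. ] tri [ 391.2 -310.9    4.1]
lid2 16 [353.33 260.12] [340.  259.2  26.    1.8] [219.94 297.11] [207.1 289.9  24.6  14. ] T [ 350.1 -312.2    6. ] S [ 395.4 -322.7    6. ] tri [ 371.6 -310.9  -11.5]
knob T [585.7   8.4  93. ] pivot screw T [529.1   9.3  68. ] S [526.8  16.5  68. ]
post foot S [524.8   2.2  14. ]
knob top S [585.4   8.5  93. ] knob base S [585.7   6.6  68. ]
bearing T [515.2  94.8  26. ]
```

Run:
```python
from h import *
T=load('top0');S=load('side0')
print(r.tip_extent, [a for a in dir(r) if a[0]!='_'])
b,rb=blob(T,227,212,14,9); print('bearing',b,rb, ray(T,*b,20))
c=ray(T,*b,22)[:2]
print('shaft top proj T',proj(T,[*c,57]),proj(T,[*c,26]),'S',proj(S,[*c,57]),proj(S,[*c,26]),proj(S,[*c,14]))
for z in(68,70,72,74): print(z,ray(T,252.2,204.3,z).round(1),ray(S,282.5,187.2,z).round(1))
print(tri(T,(252.2,204.3),S,(282.5,187.2)))
t=T['color'][:,:,::-1].copy(); s=S['color'][:,:,::-1].copy()
f=lambda a:np.clip((a.astype(float)-50)*1.5,0,255).astype(np.uint8)
crops([(f(t),227,211,10),(f(s),280,180,14),(f(t),240,206,28),(f(s),280,190,28)],'c3')
```

```text
8.0 ['PlanningError', 'tip_extent']
bearing [227.17336754 212.25827824] [216.875 202.375  20.5    19.5  ] [514.86746724  94.28428097  20.        ]
shaft top proj T [225.82561628 210.14168587] [227.02294235 212.02204117] S [278.3426348 175.9514485] [278.54236807 185.33720031] [278.61825435 188.90320499]
68 [529.1   9.3  68. ] [526.8  16.5  68. ]
70 [528.7   9.1  70. ] [526.9  13.2  70. ]
72 [528.3   9.   72. ] [526.9  10.   72. ]
74 [527.8   8.9  74. ] [526.9   6.8  74. ]
[527.47640215   8.87093404  72.90759969]
```

View pics/c3.png

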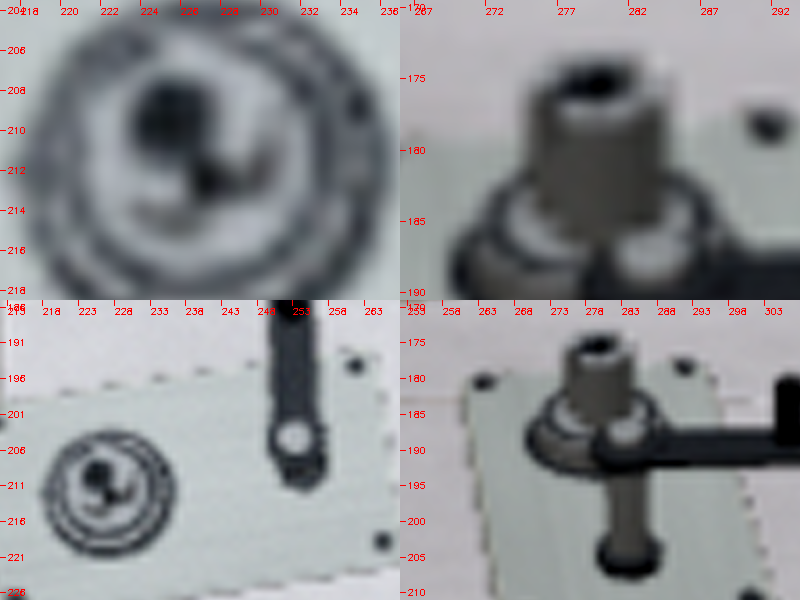

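Checks so far:
- **Spacer:** (480.7, -391), triangulated height 10 against 11 expected.
- **Washer:** (455.9, -176.6), height 4.8 against 5 expected.
- **Shaft:** about (516, 94).
- **Keyway shadow:** (227,212), which puts the keyway at roughly 40° world.

I'll go to the spacer first.

```bash
cat >> h.py <<'E'
from scipy.spatial.transform import Rotation as Ro
def go(x,y,z,yaw=None):
    s=sensors.sense(); R=Ro.from_euler('xyz',s['tcp_rot'],degrees=True)
    d=R.inv().apply(np.array([x,y,z])-s['tool_pos'])
    o=[0,0,0]
    if yaw is not None: o=(R.inv()*Ro.from_euler('xyz',[180,0,yaw],degrees=True)).as_rotvec(degrees=True)
    print('t',s['time'],'pos',s['tool_pos'].round(1),s['tcp_rot'].round(1),'F',s['ft_force'].round(1),'gap',round(s['finger_gap'],1),'j',s['joint_pos'].round(0)); print('shift m',(d/1000).round(4),'rot',np.round(o,2))
E
python3 -c "
from h import *
go(480.7,-391,150,21.6);go(480.7,-391,13,21.6)"
```

```text
t 0.1 pos [ 220.6 -557.4  202.5] [-179.9   -0.    21.6] F [-0.   0.5  0.6] gap 85.4 j [-73.   8.  85.   0.  87.  -5.]
shift m [ 0.303  -0.0589  0.0527] rot [-0.1  -0.01 -0.01]
t 0.1 pos [ 220.6 -557.4  202.5] [-179.9   -0.    21.6] F [-0.   0.5  0.6] gap 85.4 j [-73.   8.  85.   0.  87.  -5.]
shift m [ 0.303  -0.0587  0.1897] rot [-0.1  -0.01 -0.01]
```

Request:
move_arm(
  rows=[
    [[0.03,-0.006,0.005,0,0,0],[0.07,-0.014,0.01,0,0,0],[0.115,-0.022,0.02,0,0,0],[0.16,-0.031,0.03,0,0,0],[0.205,-0.04,0.04,0,0,0],[0.25,-0.049,0.05,0,0,0],[0.285,-0.055,0.07,0,0,0],[0.303,-0.059,0.09,0,0,0],[0.303,-0.059,0.11,0,0,0],[0.303,-0.059,0.13,0,0,0],[0.303,-0.059,0.13,0,0,0],[0.303,-0.059,0.13,0,0,0]],
  ],
  grip=0.72,
)

```text
time: 1.3
tool_pos: [480.3, -391.2, 73.1]
tcp_rot: [-179.9, 0.0, 21.6]
ft_force: [0.3, -0.6, 0.9]
finger_gap: 61.0
```

```bash
python3 -c "
from h import *
go(480.7,-391,13,21.6); s=snap('side','s1'); c=s['color'][:,:,::-1].copy(); crops([(c,260,300,60)],'s1c')"
```

```text
t 1.3 pos [ 480.3 -391.2   73.1] [-179.9    0.    21.6] F [ 0.3 -0.6  0.9] gap 61.0 j [-44.  16.  90.  -0.  75.  25.]
shift m [0.0004 0.0001 0.0601] rot [-0.09  0.04 -0.02]
```

View pics/s1c.png

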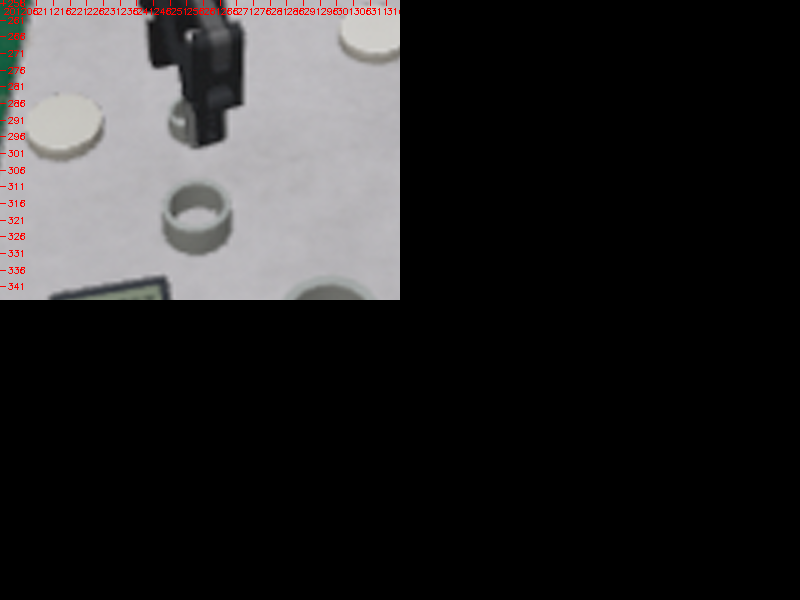

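The gripper hovers over the middle ring at (259,320), with its near fingertip at (262,298). They line up.

Request:
move_arm(
  rows=[
    [[0,0,0.02,0,0,0],[0,0,0.04,0,0,0],[0,0,0.055,0,0,0],[0,0,0.06,0,0,0],[0,0,0.06,0,0,0]],
  ],
)

```text
time: 1.85
tool_pos: [480.5, -391.5, 13.3]
tcp_rot: [-180.0, 0.0, 21.6]
ft_force: [0.0, -0.6, -1.1]
finger_gap: 61.7
```

Request:
move_arm(
  rows=[
    [[0,0,0,0,0,0],[0,0,0,0,0,0],[0,0,0,0,0,0],[0,0,0,0,0,0],[0,0,0,0,0,0],[0,0,0,0,0,0]],
  ],
  grip=0.3,
  newtons=30,
)

```text
time: 2.45
tool_pos: [480.8, -391.6, 13.6]
tcp_rot: [180.0, -0.0, 21.6]
ft_force: [0.8, -0.2, 0.2]
finger_gap: 25.7
```

```bash
python3 -c "
from h import *
go(480.7,-391,120,21.6); s=snap('side','s2'); c=s['color'][:,:,::-1].copy(); crops([(c,260,300,40)],'s2c')"
```

```text
t 2.45 pos [ 480.8 -391.6   13.6] [180.   -0.   21.6] F [ 0.8 -0.2  0.2] gap 25.7 j [-44.  20.  92.   0.  69.  25.]
shift m [ 1.000e-04 -6.000e-04 -1.064e-01] rot [ 0.   -0.   -0.01]
```

View pics/s2c.png

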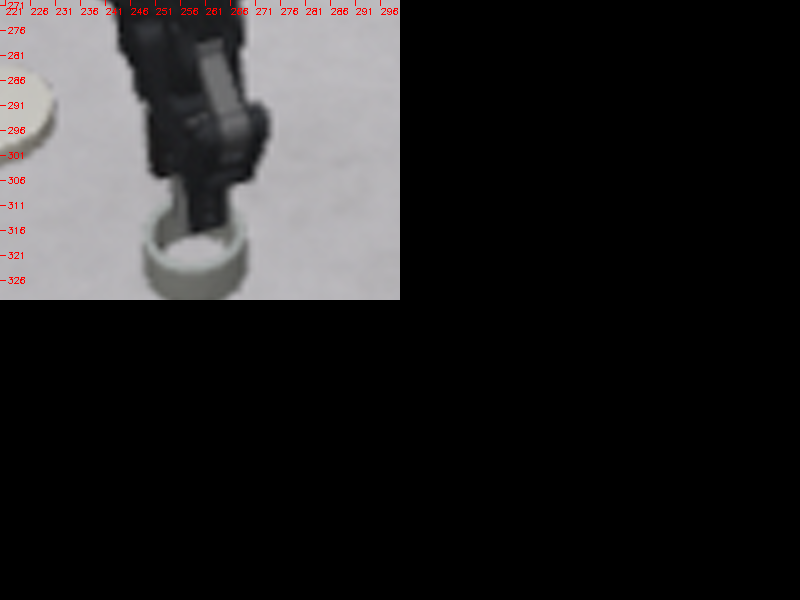

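```bash
python3 -c "
from h import *
S=load('s2')
j=np.array([0.368,-0.93])
for z in (5,14,24,34):
  for a in (13,-13): print(z,a,proj(S,[480.8+1.3+j[0]*a,-391.6+j[1]*a,z]).round(1))
print(proj(S,[482,-391.5,0]),proj(S,[482,-391.5,22]))
for k,p in (('s2',0),): print(blob(S,260,325,16,10))
s=snap('top','t2'); c=s['color'][:,:,::-1].copy(); crops([(c,376,220,20)],'t2c')
"
```

```text
5 13 [261.3 327.2]
5 -13 [257.1 317.8]
14 13 [261.1 324.1]
14 -13 [256.9 314.7]
24 13 [260.9 320.6]
24 -13 [256.7 311.3]
34 13 [260.7 317.1]
34 -13 [256.5 307.8]
[259.25244836 324.13606738] [258.78568384 316.55438823]
(array([259.02403723, 320.27837649]), array([247.875, 309.   ,  22.375,  23.125]))
```

View pics/t2c.png

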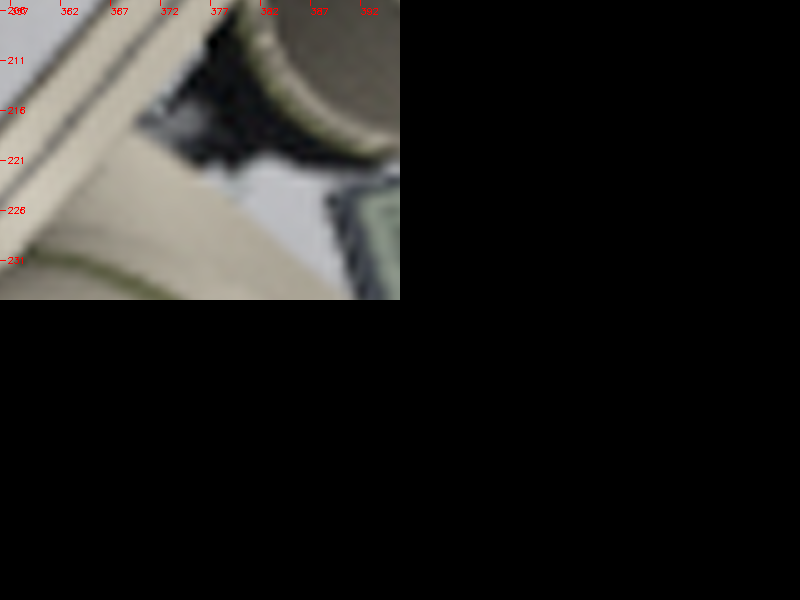

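```bash
python3 -c "
from h import *
S=load('s2'); cv2.imwrite('pics/s2z.png',cv2.resize(S['color'][240:345,190:330,::-1],(800,600),interpolation=cv2.INTER_CUBIC))
print(sensors.sense()['tool_pos'], sensors.sense()['joint_pos'])
"
```

```text
[ 480.81815039 -391.55197089   13.5061318 ] [-4.38931816e+01  1.98234117e+01  9.15703089e+01 -1.02865240e-03
  6.86070598e+01  2.45179969e+01]
```

View pics/s2z.png

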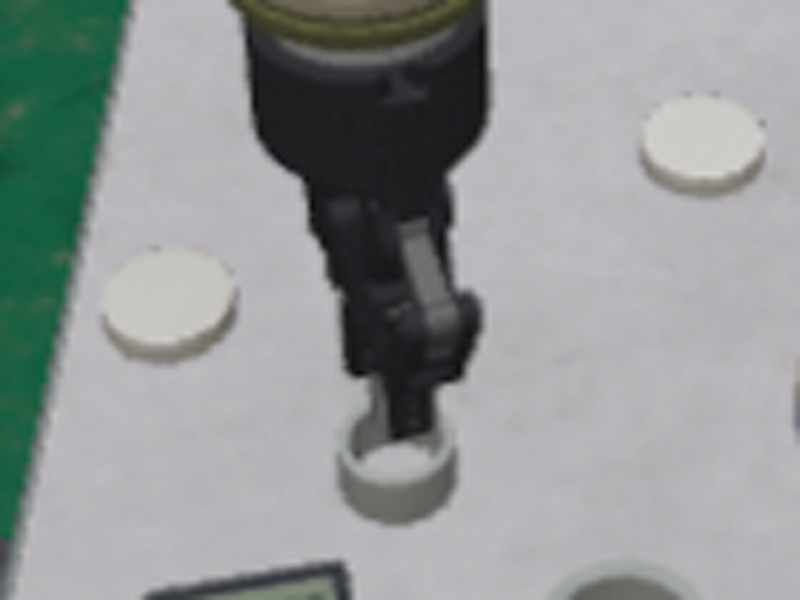

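```bash
python3 -c "
from h import *
S=load('side0')
j=np.array([0.368,-0.93])
for z in (195,203,215,230): print(z,[proj(S,[220.6+j[0]*a,-557.4+j[1]*a,z]).round(1) for a in(-45,0,45)])
cv2.imwrite('pics/s0z.png',cv2.resize(S['color'][220:345,0:140,::-1],(672,600),interpolation=cv2.INTER_CUBIC))
S=load('s1')
for z in (65,75,85,95,105): print(z,[proj(S,[480.6+j[0]*a,-391.2+j[1]*a,z]).round(1) for a in(-33,0,33)])
cv2.imwrite('pics/s1z.png',cv2.resize(S['color'][220:325,190:330,::-1],(800,600),interpolation=cv2.INTER_CUBIC))
"
```

```text
195 [array([ 70.5, 301.2]), array([ 70.6, 322.2]), array([ 70.6, 345.4])]
203 [array([ 69.1, 297.6]), array([ 69.1, 318.4]), array([ 69. , 341.6])]
215 [array([ 66.9, 291.9]), array([ 66.8, 312.7]), array([ 66.6, 335.9])]
230 [array([ 64.2, 284.8]), array([ 63.8, 305.4]), array([ 63.5, 328.5])]
65 [array([251.8, 289.6]), array([257.1, 301. ]), array([262.8, 313.1])]
75 [array([251.5, 285.9]), array([256.9, 297.3]), array([262.5, 309.3])]
85 [array([251.3, 282.2]), array([256.6, 293.5]), array([262.3, 305.6])]
95 [array([251. , 278.4]), array([256.4, 289.7]), array([262.1, 301.7])]
105 [array([250.7, 274.6]), array([256.2, 285.9]), array([261.9, 297.8])]
```

View pics/s0z.png

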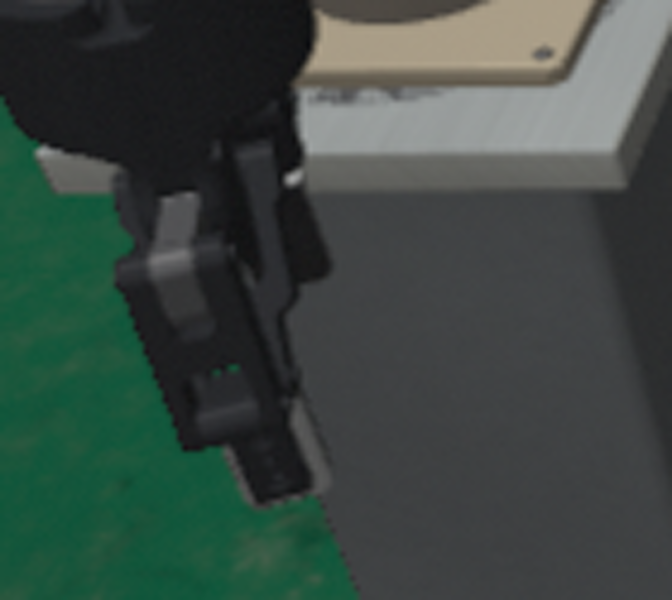

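View pics/s1z.png

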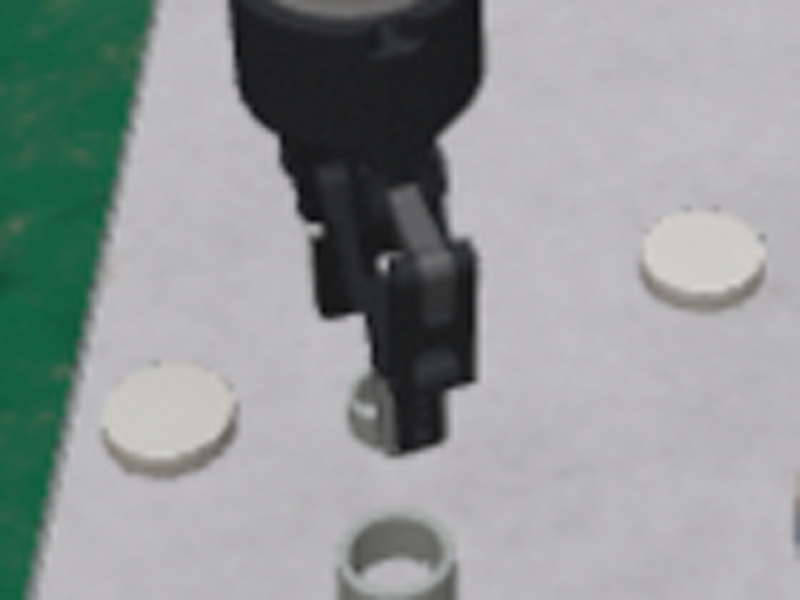

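```bash
python3 -c "
from h import *
S=load('t2')
j=np.array([0.368,-0.93])
for z in (6,14,35,45): print(z,[proj(S,[479.5+j[0]*a,-391.2+j[1]*a,z]).round(1) for a in(-20,0,20)])
cv2.imwrite('pics/t2z.png',cv2.resize(S['color'][180:255,330:430,::-1],(800,600),interpolation=cv2.INTER_CUBIC))
"
```

```text
6 [array([369.2, 222.5]), array([374.6, 220.2]), array([380.1, 217.8])]
14 [array([369.7, 222.1]), array([375.2, 219.7]), array([380.7, 217.4])]
35 [array([371.2, 221. ]), array([376.8, 218.6]), array([382.3, 216.2])]
45 [array([371.9, 220.4]), array([377.6, 218.1]), array([383.1, 215.7])]
```

View pics/t2z.png

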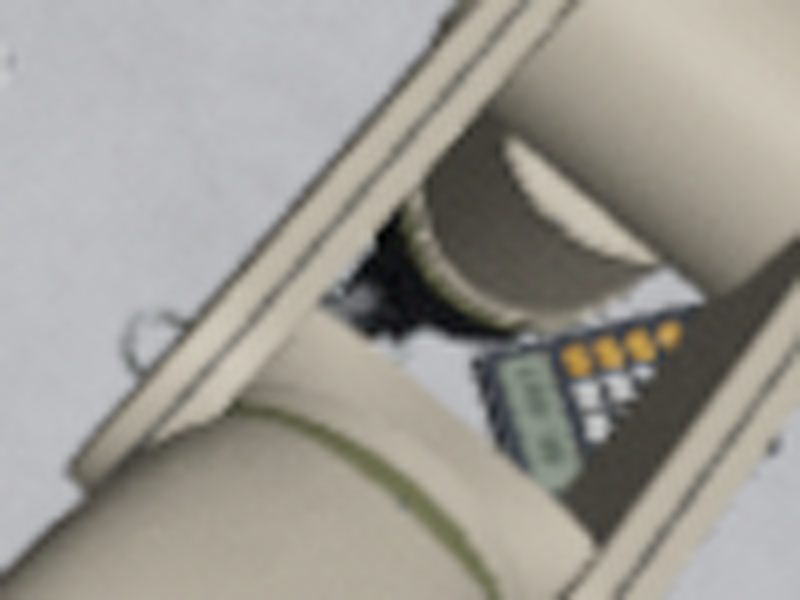

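The ring hasn't moved, and the fingers closed to 26 mm without touching it. In the side view the fingertip (261,316) lies about 25–30 mm higher than the stated tool length gives. So the tips stopped above the ring. I'll lift a little, reopen, measure the tip again and then go down guarded by force.

Request:
move_arm(
  rows=[
    [[0,0,-0.02,0,0,0],[0,0,-0.03,0,0,0],[0,0,-0.03,0,0,0],[0,0,-0.03,0,0,0]],
  ],
  grip=0.72,
)

```text
time: 2.95
tool_pos: [481.1, -391.8, 43.7]
tcp_rot: [180.0, -0.0, 21.6]
ft_force: [-0.4, 1.0, -0.8]
finger_gap: 61.1
```

```bash
python3 -c "
from h import *
go(480.7,-391,13,21.6);S=snap('side','s3')
j=np.array([0.368,-0.93])
for z in (35,55,65,75): print(z,[proj(S,[480.6+1.3+j[0]*a,-391.2+j[1]*a,z]).round(1) for a in(-33,0,33,42)])
cv2.imwrite('pics/s3z.png',cv2.resize(S['color'][240:345,190:330,::-1],(800,600),interpolation=cv2.INTER_CUBIC))
"
```

```text
t 2.95 pos [ 481.1 -391.8   43.7] [180.   -0.   21.6] F [-0.4  1.  -0.8] gap 61.1 j [-44.  18.  91.   0.  72.  25.]
shift m [-0.0001 -0.0009  0.0307] rot [ 0.05 -0.02 -0.01]
35 [array([253.2, 300.4]), array([258.5, 311.9]), array([264., 324.]), array([265.6, 327.5])]
55 [array([252.7, 293.2]), array([258. , 304.7]), array([263.6, 316.8]), array([265.2, 320.2])]
65 [array([252.5, 289.6]), array([257.8, 301. ]), array([263.4, 313.1]), array([265.1, 316.5])]
75 [array([252.2, 285.9]), array([257.6, 297.3]), array([263.3, 309.3]), array([264.9, 312.8])]
```

View pics/s3z.png

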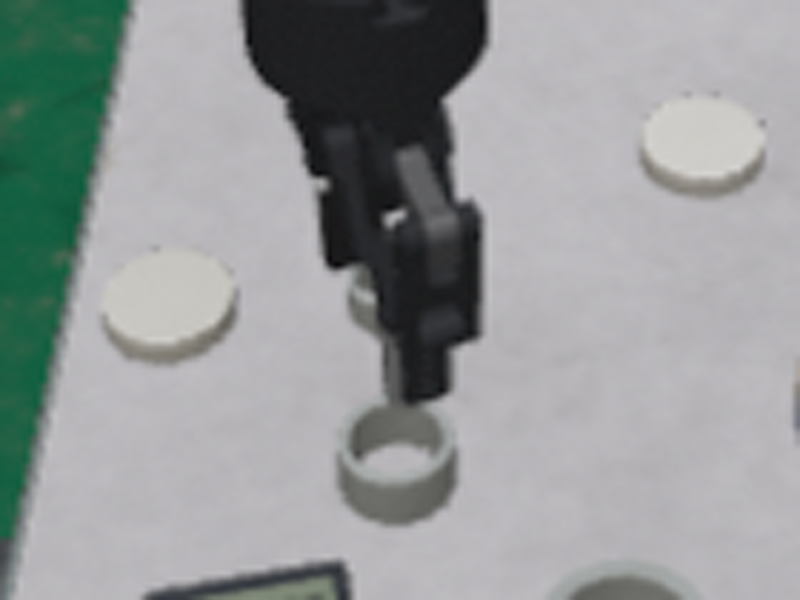

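The near fingertip bottom is at (264,310), which puts it at z≈73 for TCP z=43.7. The tips therefore sit about 30 mm behind the TCP at this opening. I'll go down in stages.

Request:
move_arm(
  rows=[
    [[0,0,0.02,0,0,0],[0,0,0.04,0,0,0],[0,0,0.05,0,0,0],[0,0,0.053,0,0,0],[0,0,0.053,0,0,0]],
  ],
)

```text
time: 3.5
tool_pos: [480.4, -391.2, -10.1]
tcp_rot: [-179.9, 0.0, 21.6]
ft_force: [0.0, 0.5, 0.1]
finger_gap: 61.8
```

```bash
python3 -c "
from h import *
go(480.7,-391,13,21.6);S=snap('side','s4')
j=np.array([0.368,-0.93])
for z in (0,5,10,20): print(z,[proj(S,[480.6+1.3+j[0]*a,-391.2+j[1]*a,z]).round(1) for a in(-33,0,33,42)])
cv2.imwrite('pics/s4z.png',cv2.resize(S['color'][240:345,190:330,::-1],(800,600),interpolation=cv2.INTER_CUBIC))
"
```

```text
t 3.5 pos [ 480.4 -391.2  -10.1] [-179.9    0.    21.6] F [0.  0.5 0.1] gap 61.8 j [-44.  22.  92.   0.  66.  25.]
shift m [ 0.0003 -0.0001 -0.0231] rot [-0.07  0.03 -0.01]
0 [array([254. , 312.4]), array([259.2, 324. ]), array([264.7, 336.3]), array([266.2, 339.7])]
5 [array([253.9, 310.7]), array([259.1, 322.3]), array([264.6, 334.6]), array([266.1, 338. ])]
10 [array([253.8, 309. ]), array([259. , 320.6]), array([264.5, 332.8]), array([266. , 336.3])]
20 [array([253.6, 305.6]), array([258.8, 317.1]), array([264.3, 329.3]), array([265.9, 332.8])]
```

View pics/s4z.png

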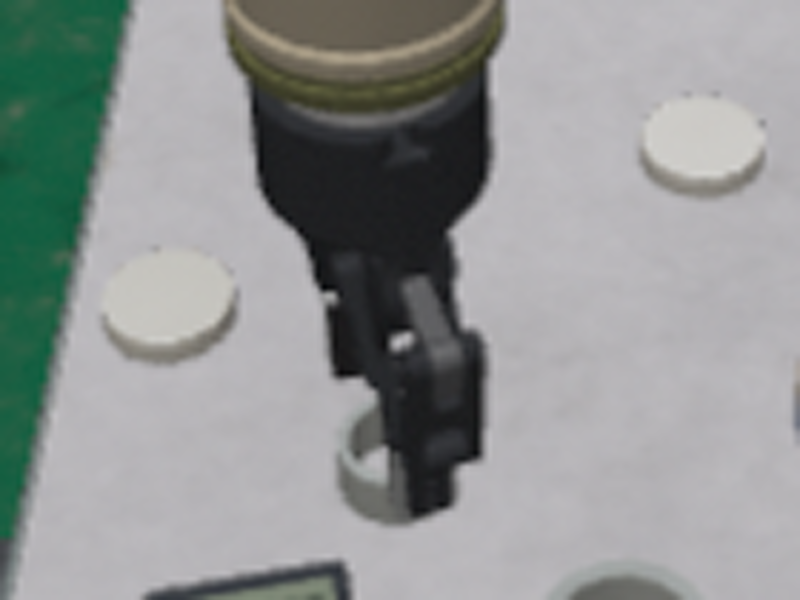

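The tip is at (265,330), z≈19, with the finger outside the ring as intended. I'll go 11 mm lower and close.

Request:
move_arm(
  rows=[
    [[0,0,0.006,0,0,0],[0,0,0.01,0,0,0],[0,0,0.01,0,0,0]],
  ],
)

```text
time: 3.85
tool_pos: [480.5, -391.3, -20.1]
tcp_rot: [-180.0, 0.0, 21.6]
ft_force: [-0.3, 0.6, 0.5]
finger_gap: 61.7
```

Request:
move_arm(
  rows=[
    [[0,0,0,0,0,0],[0,0,0,0,0,0],[0,0,0,0,0,0],[0,0,0,0,0,0],[0,0,0,0,0,0]],
  ],
  grip=0.3,
  newtons=30,
)

```text
time: 4.35
tool_pos: [481.1, -391.8, -19.1]
tcp_rot: [180.0, -0.0, 21.6]
ft_force: [0.4, 0.3, 4.2]
finger_gap: 40.9
```

Request:
move_arm(
  rows=[
    [[0,0,-0.02,0,0,0],[0,0,-0.06,0,0,0],[0,0,-0.1,0,0,0],[0,0,-0.12,0,0,0],[0,0,-0.12,0,0,0]],
  ],
)

```text
time: 4.85
tool_pos: [483.0, -393.6, 105.1]
tcp_rot: [179.6, -0.2, 21.6]
ft_force: [-0.1, -0.9, 0.4]
finger_gap: 41.0
```

```bash
python3 -c "
from h import *
go(516.2,94.2,100,21.6);S=snap('side','s5')
cv2.imwrite('pics/s5z.png',cv2.resize(S['color'][200:305,190:330,::-1],(800,600),interpolation=cv2.INTER_CUBIC))
"
```

```text
t 4.85 pos [ 483.  -393.6  105.1] [179.6  -0.2  21.6] F [-0.1 -0.9  0.4] gap 41.0 j [-44.  14.  88.   0.  77.  25.]
shift m [ 0.2104 -0.4413  0.0028] rot [ 0.39 -0.18 -0.01]
```

View pics/s5z.png

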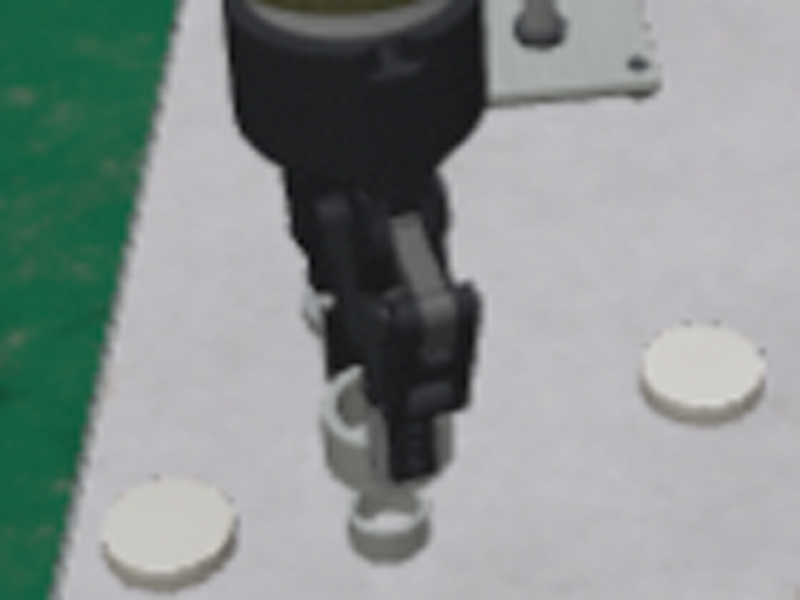

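The spacer is held between the fingers at gap 41. I'll carry it to above the shaft.

Request:
move_arm(
  rows=[
    [[0.01,-0.02,0,0,0,0],[0.025,-0.052,0,0,0,0],[0.044,-0.092,0,0,0,0],[0.064,-0.132,0,0,0,0],[0.083,-0.172,0,0,0,0],[0.102,-0.212,0,0,0,0],[0.121,-0.252,0,0,0,0],[0.141,-0.292,0,0,0,0],[0.16,-0.332,0,0,0,0],[0.179,-0.372,0,0,0,0],[0.196,-0.406,0,0,0,0],[0.207,-0.429,0,0,0,0],[0.2115,-0.4385,0,0,0,0],[0.2115,-0.4385,0,0,0,0],[0.2115,-0.4385,0,0,0,0],[0.2115,-0.4385,0,0,0,0]],
  ],
)

```text
time: 6.5
tool_pos: [515.9, 92.7, 100.0]
tcp_rot: [180.0, 0.1, 21.5]
ft_force: [0.1, 0.4, -0.6]
finger_gap: 40.7
```

```bash
python3 -c "
from h import *
go(516.2,94.2,60,21.6);S=snap('side','s6');T=snap('top','t6')
o=np.zeros((600,800,3),np.uint8)
o[:,:400]=cv2.resize(S['color'][105:225,240:320,::-1],(400,600),interpolation=cv2.INTER_CUBIC)
o[:400,400:]=cv2.resize(T['color'][172:252,190:270,::-1],(400,400),interpolation=cv2.INTER_CUBIC)
cv2.imwrite('pics/s6z.png',o)
"
```

```text
t 6.5 pos [515.9  92.7 100. ] [1.80e+02 1.00e-01 2.15e+01] F [ 0.1  0.4 -0.6] gap 40.7 j [  5.   0. 104.  -0.  76.  73.]
shift m [ 0.0009 -0.0013  0.04  ] rot [ 0.01  0.05 -0.09]
```

View pics/s6z.png

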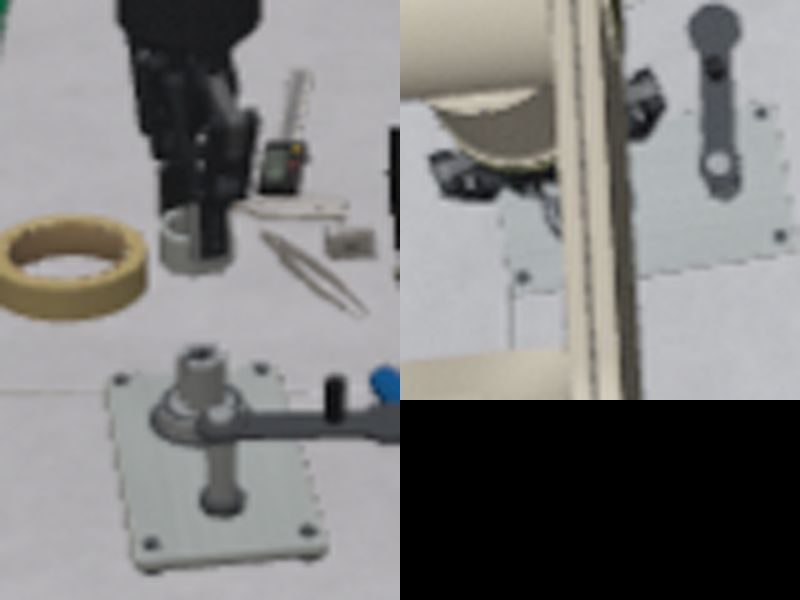

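```bash
python3 -c "
from h import *
S=load('s6'); g=S['color'].mean(2)
for r0 in (155,156,157,158,177,178,179,180,181): print(r0,list(zip(range(266,296),g[r0,266:296].astype(int)))[::1] if 0 else g[r0,268:292].astype(int))
for z in (57,119,130): print(z,proj(S,[516,94,z]))
S=load('side0');g=S['color'].mean(2)
for r0 in (177,178,179,180): print(r0,g[r0,268:292].astype(int))
"
```

```text
155 [136 145 181 158  94 100 103 104 105  95  77  77  39  27  29  29  30  60
 113 161 178 178 178 177]
156 [130 135 180 158  93 100 102 105 104  95  79  79  50  42  51  56  69  79
 112 162 178 177 176 176]
157 [104 133 179 164 118 101 102 103 103 100  93  86  82  81  83  85  86  93
 132 175 178 176 177 177]
158 [ 84 133 180 177 157 120 102 103 103 102 100  96  94  92  93  91 102 138
 168 178 177 177 176 175]
177 [171 172 172 172 174 175 164 125  88 102 133 128 122 136 133 116 114 147
 176 177 177 171 153 142]
178 [169 170 172 173 173 175 162 123  89  94 115 118 115 115 104  90  96 143
 175 172 165 162 139  87]
179 [162 166 168 170 168 168 161 118  90  86  96  98  96  92  87  84  94 135
 164 164 160 160 148 105]
180 [157 160 161 162 161 160 152 116  92  92  95  94  92  89  87  85  94 133
 161 161 160 160 158 151]
181 [156 156 159 159 159 159 146 105  93  94  95  94  92  90  87  84  94 125
 151 161 160 160 161 162]
57 [278.88670757 175.95372331]
119 [278.48568261 156.395046  ]
130 [278.41218184 152.8102869 ]
177 [168 168 168 169 171 172 160 122  86  99 130 126 119 133 130 113 111 144
 172 173 173 168 150 139]
178 [166 167 168 170 171 171 159 120  87  92 113 116 113 114 103  88  94 140
 171 168 162 159 137  86]
179 [158 162 164 166 165 164 158 116  88  84  94  96  94  91  85  81  92 133
 161 160 157 157 144 102]
180 [153 155 157 158 158 157 150 114  90  90  93  92  91  88  85  83  93 131
 158 158 157 157 155 148]
```

```bash
python3 -c "
from h import *
S=load('s6'); g=S['color'].mean(2)
print(g[150:166,276:281].astype(int).T)
s=sensors.sense();x,y,z=s['tool_pos'];print(proj(S,[x+1.4,y-21,z+19.1]),proj(S,[x+1.4,y-20,z+19.1]))
print(g[168:190,279:282].astype(int).T)
for dy in(0,2):print(proj(S,[517,94.2+dy-14,57]),proj(S,[517,94.2+dy+14,57]))
go(517,94.2,60,21.6)
"
```

```text
[[ 88  89 143 122 105 105 104 103 103 114 166 181 178 180 180 180]
 [ 80  80 119 110  97  95  95 100 102 105 158 177 180 180 181 181]
 [ 86  87  86  87  81  77  79  93 100 100 140 172 180 180 181 181]
 [ 75  76  77  78  77  77  79  86  96  97 148 175 180 180 181 181]
 [ 28  37  39  41  40  39  50  82  94  96 164 180 180 180 180 181]]
[278.93711254 160.15217731] [278.94190286 159.97407898]
[[183 183 181 179 179 162 118  71  64 128 118  98  94  94  94  94  94  93
   93 107  90  70]
 [182 182 180 179 178 161 107  53  58 122 115  96  92  92  92  92  92  92
   92  82  72  70]
 [181 181 180 178 178 161 114  69  82 136 115  92  89  90  89  89  90  91
   99 104  91  77]]
[279.18100051 178.47088797] [279.30407941 173.4039749 ]
[279.1899407 178.1028384] [279.3127021 173.0489958]
t 6.6 pos [516.1  92.8 100.3] [180.    0.   21.5] F [ 0.9  0.1 -0.7] gap 40.8 j [  5.   0. 104.  -0.  76.  73.]
shift m [ 0.0013 -0.001   0.0403] rot [ 0.01  0.02 -0.11]
```

Measured in the side picture: shaft centre at column 279.8, and spacer at 278.95, where 279.3 is wanted. That calls for about +1 mm in x. The y rows agree.

Request:
move_arm(
  rows=[
    [[0.0013,-0.001,0.015,0,0,0],[0.0013,-0.001,0.035,0,0,0],[0.0013,-0.001,0.05,0,0,0],[0.0013,-0.001,0.054,0,0,0],[0.0013,-0.001,0.054,0,0,0],[0.0013,-0.001,0.054,0,0,0]],
  ],
)

```text
time: 7.2
tool_pos: [517.4, 95.4, 46.9]
tcp_rot: [180.0, -0.0, 21.6]
ft_force: [0.4, -0.3, 0.4]
finger_gap: 41.0
```

```bash
python3 -c "
from h import *
go(517,94.2,7,21.6);S=snap('side','s7')
g=S['color'].mean(2); print(g[172:184,266:294].astype(int))
cv2.imwrite('pics/s7z.png',cv2.resize(S['color'][130:220,240:330,::-1],(600,600),interpolation=cv2.INTER_CUBIC))
"
```

```text
t 7.2 pos [517.4  95.4  46.9] [180.   -0.   21.6] F [ 0.4 -0.3  0.4] gap 41.0 j [  5.   4. 106.   0.  70.  73.]
shift m [-0.0008  0.001   0.0399] rot [ 0.01 -0.03 -0.02]
[[176 177 176 177 178 179 160 105 101 103 105 104  99  86  76  27  27  27
   28  39  68 129 181 181 181 180 180 180]
 [176 176 175 176 177 177 162 118 101 102 104 104 100  91  79  51  56  70
   79  80  86 132 179 179 179 178 178 178]
 [173 175 175 176 176 176 163 122 100 102 103 103 102  97  88  84  86  89
   91  96 129 167 178 177 177 177 176 176]
 [174 175 175 176 176 176 172 155 123 113 110 103 103 101  96  94  94  95
   99 127 168 177 177 176 176 176 176 175]
 [173 174 175 175 175 176 177 174 159 129  94  81  89  89  87  96 110 117
  136 149 176 177 177 177 177 177 177 177]
 [171 172 172 172 172 173 175 175 165 125  88 102 135 130 125 137 132 111
  114 148 177 177 177 172 153 141 142 154]
 [170 169 171 171 172 173 173 175 163 122  90  94 116 119 115 116 105  90
   96 142 175 172 165 163 140  86  91 117]
 [163 153 161 167 168 170 170 168 161 119  89  86  96  98  96  93  87  84
   95 135 165 163 161 160 148 105  80 121]
 [144 155 157 159 161 162 161 160 152 117  92  93  95  94  92  89  87  84
   95 133 162 162 161 161 159 151 147 153]
 [152 158 156 156 159 160 159 159 146 106  94  94  95  94  93  89  87  85
   94 126 151 162 161 161 162 163 163 162]
 [158 159 158 156 159 160 159 147 115  88  93  94  95  94  92  89  88  85
   82  91 109 140 160 161 160 162 164 162]
 [159 159 158 156 159 159 141 101 106 114  93  95  95  94  92  89  87  85
   90 102  97 102 139 162 161 162 162 163]]
```

View pics/s7z.png

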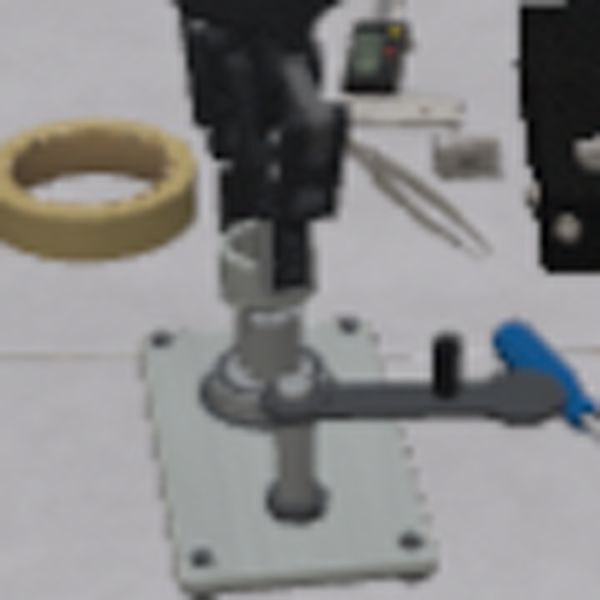

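Centred: spacer column 279.75, wanted 279.63. I'll go down onto the shaft with a slight y correction.

Request:
move_arm(
  rows=[
    [[-0.0005,0.0008,0.004,0,0,0],[-0.0005,0.0008,0.008,0,0,0],[-0.0005,0.0008,0.011,0,0,0],[-0.0005,0.0008,0.014,0,0,0],[-0.0005,0.0008,0.017,0,0,0],[-0.0005,0.0008,0.017,0,0,0]],
  ],
)

```text
time: 7.85
tool_pos: [516.3, 94.5, 28.9]
tcp_rot: [-180.0, 0.1, 21.6]
ft_force: [-0.1, -0.1, -0.2]
finger_gap: 41.1
```

Request:
move_arm(
  rows=[
    [[0,0,0.005,0,0,0],[0,0,0.01,0,0,0],[0,0,0.015,0,0,0],[0,0,0.018,0,0,0],[0,0,0.02,0,0,0],[0,0,0.02,0,0,0]],
  ],
)

```text
time: 8.45
tool_pos: [516.5, 94.5, 9.1]
tcp_rot: [-180.0, 0.0, 21.6]
ft_force: [-0.7, -0.2, -0.7]
finger_gap: 41.3
```

Request:
move_arm(
  rows=[
    [[0,0,0.001,0,0,0],[0,0,0.002,0,0,0],[0,0,0.002,0,0,0]],
  ],
)

```text
time: 8.75
tool_pos: [516.8, 94.5, 7.5]
tcp_rot: [180.0, -0.0, 21.6]
ft_force: [0.7, 1.4, -0.9]
finger_gap: 40.9
```

Request:
move_arm(
  rows=[
    [[0,0,0,0,0,0],[0,0,0,0,0,0],[0,0,0,0,0,0]],
  ],
  grip=0.75,
)

```text
time: 9.05
tool_pos: [516.9, 94.5, 7.6]
tcp_rot: [180.0, -0.0, 21.6]
ft_force: [0.3, 0.4, 0.3]
finger_gap: 63.8
```

Request:
move_arm(
  rows=[
    [[0,0,-0.02,0,0,0],[0,0,-0.06,0,0,0],[0,0,-0.1,0,0,0],[0,0,-0.12,0,0,0],[0,0,-0.12,0,0,0]],
  ],
)

```text
time: 9.55
tool_pos: [519.8, 94.7, 132.1]
tcp_rot: [179.9, -0.4, 21.6]
ft_force: [-0.6, -0.5, 0.3]
finger_gap: 64.3
```

```bash
python3 -c "
from h import *
go(455.9,-176.6,50,21.6);S=snap('side','s8')
print(proj(S,[517.5,94.3-21,26]),proj(S,[517.5,94.3,48]),proj(S,[517.5,94.3-21,48]))
cv2.imwrite('pics/s8z.png',cv2.resize(S['color'][130:220,240:330,::-1],(600,600),interpolation=cv2.INTER_CUBIC))
"
```

```text
t 9.55 pos [519.8  94.7 132.1] [179.9  -0.4  21.6] F [-0.6 -0.5  0.3] gap 64.3 j [  5.  -2. 102.  -0.  79.  73.]
shift m [-0.1599  0.2286  0.0814] rot [ 0.13 -0.42 -0.01]
[279.51915072 189.20691299] [279.47556036 178.64584989] [279.38555168 182.51984456]
```

View pics/s8z.png

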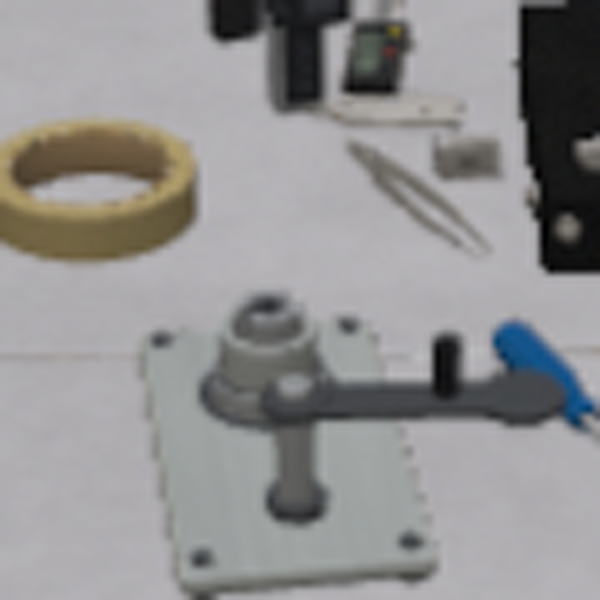

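The spacer is seated: its front rim is at row ~183 and the shaft protrudes about 9 mm above it. Next is the washer.

```bash
python3 -c "
from h import *
T=load('top0');S=load('side0')
a=ray(T,303.2,228.8,10);b=ray(T,317.1,228.8,10);print(a,b,np.degrees(np.arctan2(*(a-b)[1::-1])))
a=ray(S,254.4,244.9,10);b=ray(S,252.8,256,10);print(a,b,np.degrees(np.arctan2(*(a-b)[1::-1])))
s=T['color'].mean(2);
go(456.5,-176.6,30,71.6)
"
```

```text
[ 455.71260447 -153.51477583   10.        ] [ 454.61918379 -199.09258968   10.        ] 88.62572663296511
[ 459.05309523 -153.51607695   10.        ] [ 457.65682525 -194.59411524   10.        ] 88.05322767322919
t 9.6 pos [518.3  94.6 129.6] [179.9  -0.2  21.6] F [-0.2  0.6 -0.3] gap 63.9 j [  5.  -1. 102.   0.  79.  73.]
shift m [-0.1577  0.2293  0.0992] rot [  0.16  -0.18 -50.01]
```

Request:
move_arm(
  rows=[
    [[-0.01,0.015,0,0,0,-4],[-0.032,0.046,0,0,0,-10],[-0.055,0.08,0,0,0,-17],[-0.078,0.114,0,0,0,-24],[-0.102,0.148,0.01,0,0,-31],[-0.125,0.182,0.03,0,0,-38],[-0.145,0.211,0.055,0,0,-45],[-0.155,0.226,0.08,0,0,-50],[-0.1572,0.2295,0.097,0,0,-50],[-0.1572,0.2295,0.102,0,0,-50],[-0.1572,0.2295,0.102,0,0,-50],[-0.1572,0.2295,0.102,0,0,-50]],
  ],
  grip=0.7,
)

```text
time: 10.8
tool_pos: [455.4, -176.3, 25.8]
tcp_rot: [180.0, -0.0, 71.6]
ft_force: [0.4, 0.7, -0.4]
finger_gap: 59.8
```

```bash
python3 -c "
from h import *
go(456.5,-176.6,-15,71.6);S=snap('side','s9')
cv2.imwrite('pics/s9z.png',cv2.resize(S['color'][190:280,195:315,::-1],(800,600),interpolation=cv2.INTER_CUBIC))
"
```

```text
t 10.8 pos [ 455.4 -176.3   25.8] [180.   -0.   71.6] F [ 0.4  0.7 -0.4] gap 59.8 j [-27.  -0. 113.   0.  67.  -9.]
shift m [0.     0.0012 0.0408] rot [ 0.   -0.01  0.02]
```

View pics/s9z.png

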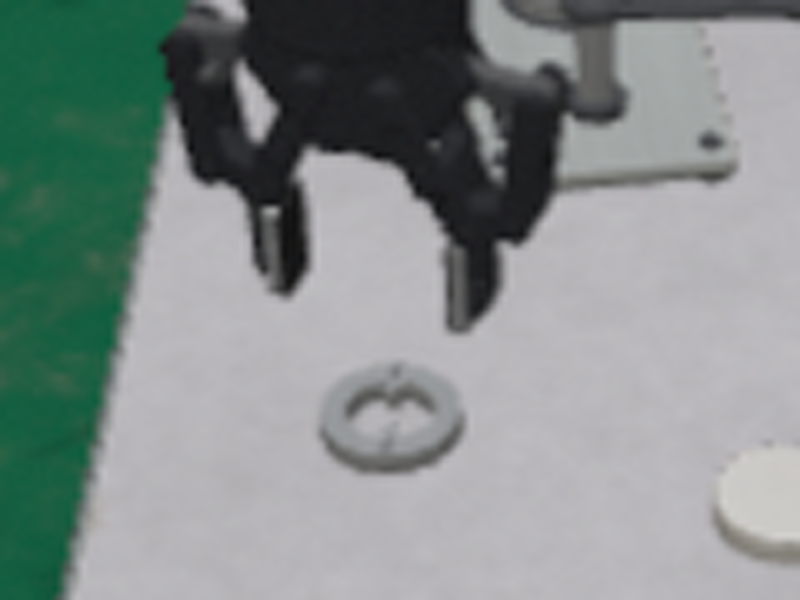

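```bash
python3 -c "
from h import *
S=load('s9')
def rayy(u,v,y):
    d=S['R'].T@np.linalg.inv(S['camera_matrix'])@np.array([u,v,1.]); c=-S['R'].T@S['t']; return c+d*(y-c[1])/d[1]
print(rayy(250.9,236.7,-176.3))
# tips: jaw dir
import math
j=np.array([math.sin(math.radians(71.6)),-math.cos(math.radians(71.6))])
for sgn,p in((-1,(237.4,233.9)),(1,(264.3,239.5))):
    y=-176.3+sgn*j[1]*32; print(rayy(*p,y), 455.4+sgn*j[0]*32)
"
```

```text
[ 454.27416294 -176.3          53.14477181]
[ 421.93450733 -166.19923082   53.79488697] 425.03596762737607
[ 485.87900739 -186.40076918   52.63458874] 485.7640323726239
```

Request:
move_arm(
  rows=[
    [[0,0.0015,0.012,0,0,0],[0,0.0015,0.028,0,0,0],[0,0.0015,0.038,0,0,0],[0,0.0015,0.039,0,0,0],[0,0.0015,0.039,0,0,0]],
  ],
)

```text
time: 11.35
tool_pos: [456.3, -177.0, -13.7]
tcp_rot: [-180.0, -0.0, 71.6]
ft_force: [0.1, -0.9, -0.2]
finger_gap: 59.9
```

```bash
python3 -c "
from h import *
go(456.9,-176.6,-15,71.6);S=snap('side','s10')
cv2.imwrite('pics/s10z.png',cv2.resize(S['color'][200:275,200:300,::-1],(800,600),interpolation=cv2.INTER_CUBIC))
"
```

```text
t 11.35 pos [ 456.3 -177.   -13.7] [-180.    -0.    71.6] F [ 0.1 -0.9 -0.2] gap 59.9 j [-27.   4. 114.  -0.  63.  -9.]
shift m [0.0006 0.0004 0.0013] rot [-0.04 -0.01  0.  ]
```

View pics/s10z.png

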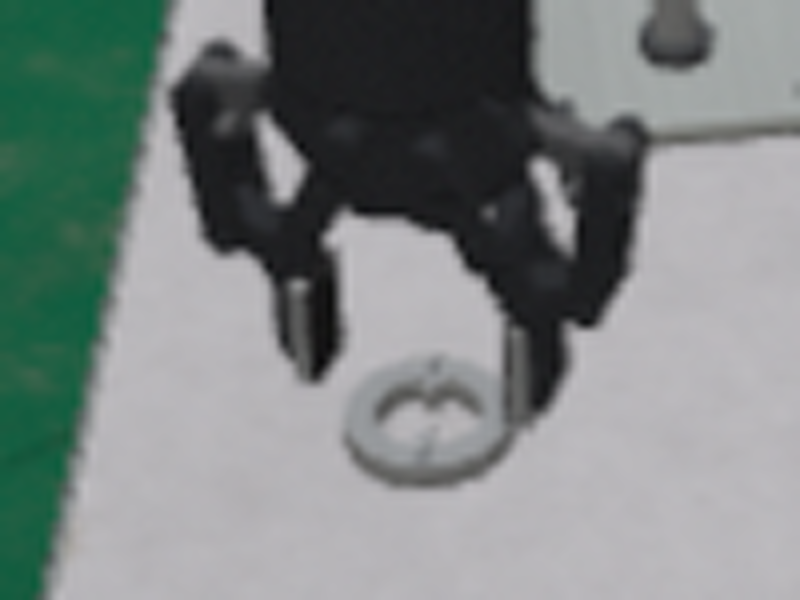

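The side pictures give a tip z of 53 at TCP 25.8, so the tips stand 27 mm behind the TCP at this opening. The fingers' midpoint at zoom column ~422 is about 1.4 mm left of the washer's centre at 429. I'll correct that and lower.

Request:
move_arm(
  rows=[
    [[0,0.0016,0.003,0,0,0],[0,0.0016,0.006,0,0,0],[0,0.0016,0.009,0,0,0],[0,0.0016,0.01,0,0,0]],
  ],
)

```text
time: 11.8
tool_pos: [457.8, -177.6, -23.9]
tcp_rot: [-180.0, -0.0, 71.6]
ft_force: [0.0, 0.2, 0.3]
finger_gap: 59.9
```

Request:
move_arm(
  rows=[
    [[0,0,0,0,0,0],[0,0,0,0,0,0],[0,0,0,0,0,0],[0,0,0,0,0,0]],
  ],
  grip=0.4,
  newtons=35,
)

```text
time: 12.2
tool_pos: [458.1, -177.8, -23.4]
tcp_rot: [180.0, 0.0, 71.6]
ft_force: [-0.4, -0.3, 1.4]
finger_gap: 48.7
```

```bash
python3 -c "
from h import *
go(456.9,-176.6,-15,71.6);S=snap('side','s11')
cv2.imwrite('pics/s11z.png',cv2.resize(S['color'][200:275,200:300,::-1],(800,600),interpolation=cv2.INTER_CUBIC))
"
```

```text
t 12.2 pos [ 458.1 -177.8  -23.4] [180.    0.   71.6] F [-0.4 -0.3  1.4] gap 48.7 j [-27.   5. 114.  -0.  62.  -9.]
shift m [ 0.0008 -0.0015 -0.0084] rot [ 0.01  0.   -0.01]
```

View pics/s11z.png

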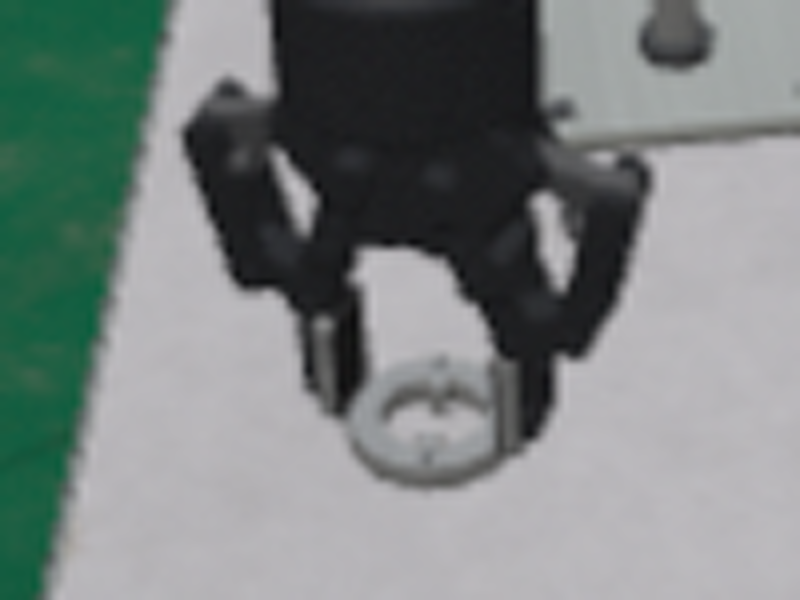

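Request:
move_arm(
  rows=[
    [[0,0,0,0,0,0],[0,0,-0.005,0,0,0],[0,0,-0.02,0,0,0],[0,0,-0.04,0,0,0],[0,0,-0.06,0,0,0],[0,0,-0.06,0,0,0]],
  ],
)

```text
time: 12.85
tool_pos: [460.3, -178.9, 39.7]
tcp_rot: [179.7, 0.0, 71.6]
ft_force: [1.5, -0.5, -0.1]
finger_gap: 48.5
```

```bash
python3 -c "
from h import *
go(516.7,94.4,110,23.3);S=snap('side','s12')
cv2.imwrite('pics/s12z.png',cv2.resize(S['color'][180:255,200:300,::-1],(800,600),interpolation=cv2.INTER_CUBIC))
"
```

```text
t 12.85 pos [ 460.3 -178.9   39.7] [179.7   0.   71.6] F [ 1.5 -0.5 -0.1] gap 48.5 j [-27.  -1. 112.   0.  69.  -9.]
shift m [ 0.277  -0.0324 -0.0707] rot [ 0.31 -0.09 48.29]
```

View pics/s12z.png

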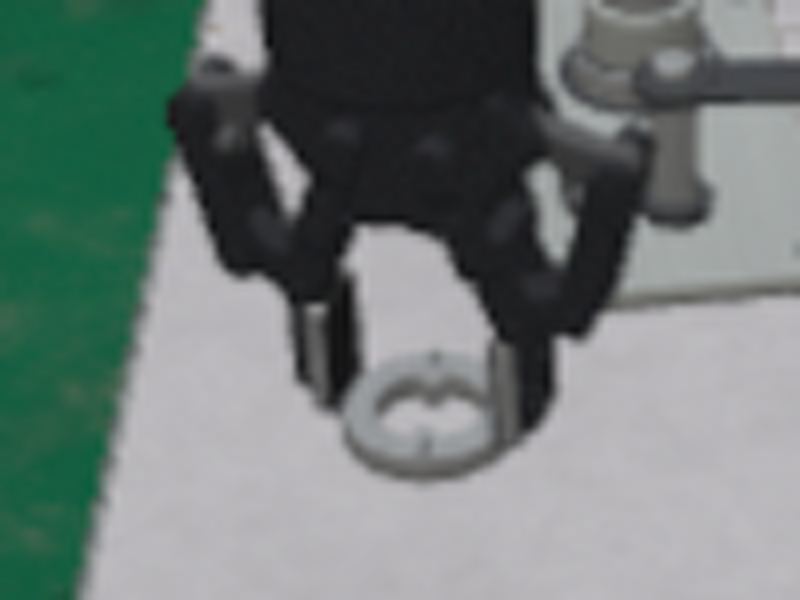

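The washer is held level and centred between the pads. I'll carry it to above the shaft and turn it so the tongues lie at about 40°.

Request:
move_arm(
  rows=[
    [[0.01,-0.001,-0.03,0,0,0],[0.035,-0.004,-0.06,0,0,5],[0.07,-0.008,-0.0734,0,0,12],[0.105,-0.0115,-0.0734,0,0,19],[0.14,-0.0154,-0.0734,0,0,26],[0.175,-0.0192,-0.0734,0,0,33],[0.21,-0.023,-0.0734,0,0,40],[0.243,-0.0267,-0.0734,0,0,45],[0.265,-0.029,-0.0734,0,0,48.3],[0.2768,-0.0304,-0.0734,0,0,48.3],[0.2768,-0.0304,-0.0734,0,0,48.3],[0.2768,-0.0304,-0.0734,0,0,48.3],[0.2768,-0.0304,-0.0734,0,0,48.3]],
  ],
)

```text
time: 14.2
tool_pos: [516.3, 93.3, 109.5]
tcp_rot: [180.0, 0.0, 23.3]
ft_force: [0.5, -0.7, 0.4]
finger_gap: 48.8
```

```bash
python3 -c "
from h import *
go(516.7,94.4,45,23.3);S=snap('side','s13');T=snap('top','t13')
o=np.zeros((600,800,3),np.uint8)
o[:,:400]=cv2.resize(S['color'][105:225,240:320,::-1],(400,600),interpolation=cv2.INTER_CUBIC)
o[:400,400:]=cv2.resize(T['color'][172:252,190:270,::-1],(400,400),interpolation=cv2.INTER_CUBIC)
cv2.imwrite('pics/s13z.png',o)
"
```

```text
t 14.2 pos [516.3  93.3 109.5] [180.    0.   23.3] F [ 0.5 -0.7  0.4] gap 48.8 j [  5.  -0. 103.  -0.  77.  71.]
shift m [ 0.0008 -0.0009  0.0645] rot [ 0.01  0.04 -0.02]
```

View pics/s13z.png

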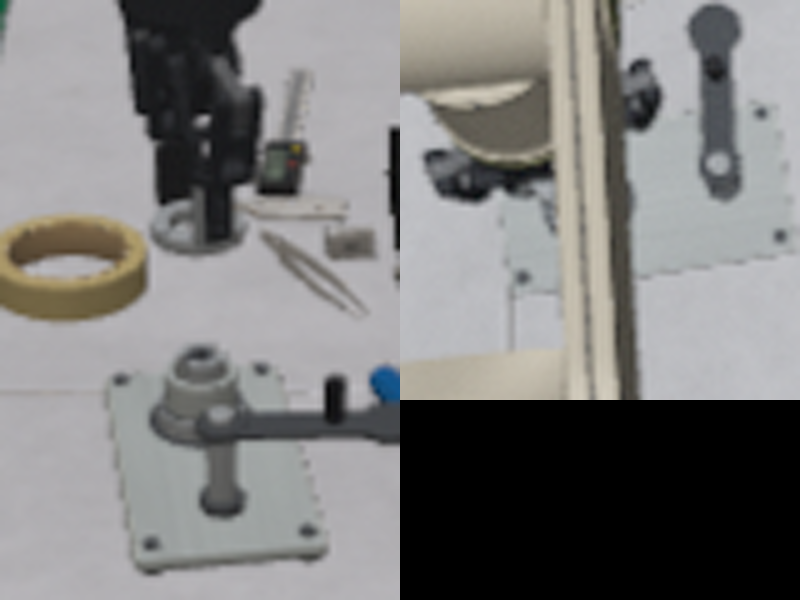

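```bash
python3 -c "
from h import *
S=load('s13'); g=S['color'].mean(2)
for r0 in range(149,157): print(r0,g[r0,266:294].astype(int))
print(g[148:162,272:280].astype(int).T)
x,y,z=516.3,93.3,109.5+23.4
print('bottom pred',proj(S,[x+1.4,y-26,z]),'centre',proj(S,[x+1.4,y,z+5]))
"
```

```text
149 [179 179 179 169 150 148 149 131  74  89 117 114  99  87  77  36  27  29
  30  28  77 129 144 152 174 167 163 163]
150 [166 176 180 164 129 147 150 135 110 145 157 140 121  88  77  41  31  35
  37  27  76 122 126 142 177 173 167 174]
151 [150 154 163 164 121 117 124 124 141 148 149 148 121  87  78  40  30  33
  35  30  64  96 112 155 177 167 140 136]
152 [144 143 157 165 118  94 106 122 142 147 149 143 113  87  77  39  27  26
  28  38  65  81 120 174 179 166 127 105]
153 [143 143 151 167 151 100  96 103 111 117 121 122 109  82  78  53  50  57
  70  79  81  92 137 179 179 175 156 119]
154 [127 142 143 158 175 153 114  93  95  97 100 103 101  91  88  82  81  82
  84 100 125 145 169 179 178 178 174 154]
155 [137 142 136 145 182 176 159 139 131 102  92  92  94  92  91  89  94 110
 126 148 168 173 179 178 177 177 177 174]
156 [143 142 131 135 181 180 176 172 169 163 162 156 141 140 148 162 162 165
 168 175 179 179 177 178 177 177 176 176]
[[148 149 150 124 106  96 114 159 176 179 180 181 179 180]
 [134 131 135 124 122 103  93 139 172 180 181 181 180 180]
 [ 95  74 110 141 142 111  95 131 169 180 180 181 180 180]
 [ 85  89 145 148 147 117  97 102 163 180 178 179 179 180]
 [ 87 117 157 149 149 121 100  92 162 179 178 178 179 180]
 [ 85 114 140 148 143 122 103  92 156 178 179 178 179 180]
 [ 79  99 121 121 113 109 101  94 141 172 180 179 179 179]
 [ 87  87  88  87  87  82  91  92 140 172 179 180 180 180]]
bottom pred [278.89012725 156.50515651] centre [278.98220193 150.32706355]
```

Request:
move_arm(
  rows=[
    [[0.0008,-0.0008,0.015,0,0,0],[0.0008,-0.0008,0.035,0,0,0],[0.0008,-0.0008,0.055,0,0,0],[0.0008,-0.0008,0.066,0,0,0],[0.0008,-0.0008,0.069,0,0,0],[0.0008,-0.0008,0.069,0,0,0]],
  ],
)

```text
time: 14.9
tool_pos: [516.6, 95.4, 40.4]
tcp_rot: [-180.0, 0.1, 23.3]
ft_force: [-0.2, -0.7, -0.8]
finger_gap: 48.4
```

```bash
python3 -c "
from h import *
go(516.8,94.4,33,23.3);S=snap('side','s14')
g=S['color'].mean(2)
for r0 in range(172,184): print(r0,g[r0,266:294].astype(int))
cv2.imwrite('pics/s14z.png',cv2.resize(S['color'][140:215,240:340,::-1],(800,600),interpolation=cv2.INTER_CUBIC))
"
```

```text
t 14.9 pos [516.6  95.4  40.4] [-1.80e+02  1.00e-01  2.33e+01] F [-0.2 -0.7 -0.8] gap 48.4 j [  5.   4. 106.   0.  69.  72.]
shift m [-0.0002  0.001   0.0074] rot [-0.02  0.06 -0.02]
172 [176 177 176 176 160 129 150 142 128 138 140 141 139 109  83  64  29  31
  34  28  53 100 123 136 180 180 180 180]
173 [176 177 176 175 162 122 121 123 120 149 143 137 138 101  84  64  29  31
  36  31  45  77 102 142 179 178 178 179]
174 [174 175 175 176 162 117  96 108 125 147 148 149 138  98  83  63  28  28
  30  28  47  72 106 156 177 177 177 176]
175 [174 175 176 176 172 147  99  96 105 114 118 125 117  87  92  74  39  41
  52  62  79  93 135 173 176 177 176 175]
176 [174 174 174 175 175 171 149 112  93  95  99 102 101  93  92  86  79  81
  82  95 115 132 169 177 177 177 177 177]
177 [171 172 172 172 172 173 170 155 133  98  87  88  94  93  91  89  87  85
  84 114 153 166 176 172 154 142 142 154]
178 [170 169 170 171 171 173 172 162 136  89  88  86  98 104 102  97  87  84
  81 117 156 156 166 163 139  87  90 117]
179 [163 154 161 167 169 171 166 156 140  89  89  86  96  98  96  92  88  86
  84 117 152 145 161 161 148 105  80 121]
180 [144 155 156 159 162 162 150 137 149 111  93  93  95  95  92  90  88  90
 108 135 140 129 161 161 158 151 147 154]
181 [152 158 156 156 159 160 145 112 130 146 144 126 107 107 105 108 116 128
 145 127 105 125 161 160 161 162 163 163]
182 [159 158 157 157 158 160 145 105 107 121 129 134 138 140 138 136 125 112
 114 101  91 122 161 161 161 162 164 163]
183 [159 159 158 157 159 159 139  94 100 104 108 114 118 119 118 115 108  98
  94  91  86 100 140 162 161 163 163 163]
```

View pics/s14z.png

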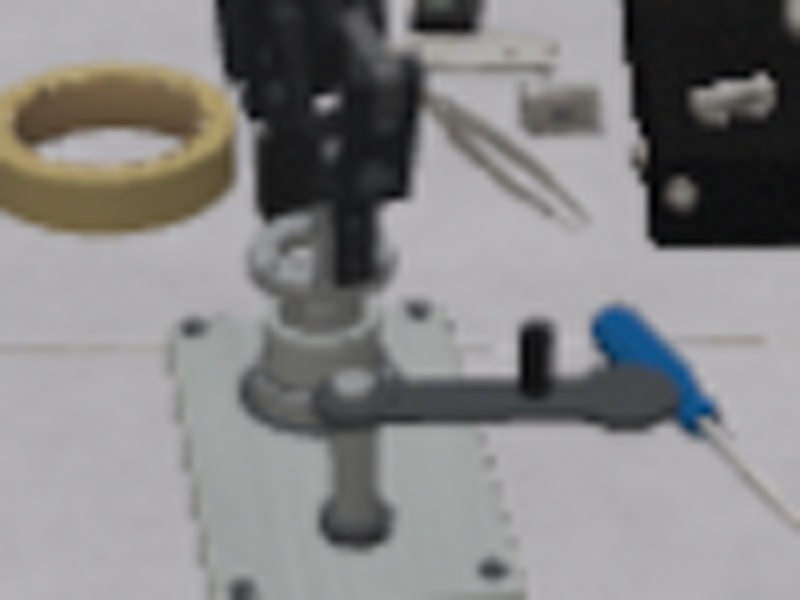

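Request:
move_arm(
  rows=[
    [[-0.0003,0.0009,0.003,0,0,0],[-0.0003,0.0009,0.005,0,0,0],[-0.0003,0.0009,0.007,0,0,0],[-0.0003,0.0009,0.007,0,0,0]],
  ],
)

```text
time: 15.35
tool_pos: [517.0, 94.6, 33.8]
tcp_rot: [-180.0, 0.0, 23.3]
ft_force: [0.5, 0.1, -1.3]
finger_gap: 48.7
```

Request:
move_arm(
  rows=[
    [[0,0,0.001,0,0,0],[0,0,0.002,0,0,0],[0,0,0.002,0,0,0]],
  ],
)

```text
time: 15.65
tool_pos: [517.5, 94.7, 32.4]
tcp_rot: [180.0, -0.0, 23.3]
ft_force: [-0.8, -0.2, 5.6]
finger_gap: 48.4
```

Request:
move_arm(
  rows=[
    [[0,0,0.001,0,0,0],[0,0,0.001,0,0,0]],
  ],
)

```text
time: 15.85
tool_pos: [517.7, 94.7, 31.6]
tcp_rot: [180.0, -0.1, 23.3]
ft_force: [-2.2, -0.1, 7.0]
finger_gap: 49.0
```

Request:
move_arm(
  rows=[
    [[0,0,0,0,0,4],[0,0,0,0,0,7],[0,0,0,0,0,7]],
  ],
)

```text
time: 16.15
tool_pos: [517.8, 94.5, 31.7]
tcp_rot: [180.0, -0.1, 16.2]
ft_force: [-1.6, 0.1, 5.4]
finger_gap: 48.6
```

Request:
move_arm(
  rows=[
    [[0,0,0,0,0,4],[0,0,0,0,0,7],[0,0,0,0,0,7]],
  ],
)

```text
time: 16.45
tool_pos: [517.4, 95.3, 31.1]
tcp_rot: [-179.9, -0.1, 9.3]
ft_force: [0.8, 3.6, 1.1]
finger_gap: 48.4
```

Request:
move_arm(
  rows=[
    [[0,0,0,0,0,-7],[0,0,0,0,0,-14],[0,0,0,0,0,-21],[0,0,0,0,0,-21]],
  ],
)

```text
time: 16.85
tool_pos: [516.6, 94.8, 30.6]
tcp_rot: [-180.0, 0.0, 30.5]
ft_force: [-1.4, 3.2, 1.1]
finger_gap: 48.3
```

Request:
move_arm(
  rows=[
    [[0,0,0,0,0,-4],[0,0,0,0,0,-7],[0,0,0,0,0,-7]],
  ],
)

```text
time: 17.15
tool_pos: [516.8, 94.7, 30.7]
tcp_rot: [-180.0, 0.0, 37.2]
ft_force: [-1.0, 1.8, 0.4]
finger_gap: 48.9
```

The force dropped from 5.4 to 1.1 N at yaw 9°, before I turned back. The tongues may already be in, so I'll check by picture before going on.

```bash
python3 -c "
from h import *
s=sensors.sense(); print(s['ft_force'].round(1),s['wrist_torque'].round(2))
go(516.8,94.4,33,23.3);S=snap('side','s15')
o=np.zeros((600,800,3),np.uint8)
o[:,:400]=cv2.resize(S['color'][155:203,264:296,::-1],(400,600),interpolation=cv2.INTER_CUBIC)
o[:,400:]=cv2.resize(load('s14')['color'][155:203,264:296,::-1],(400,600),interpolation=cv2.INTER_CUBIC)
cv2.imwrite('pics/s15z.png',o)
"
```

```text
[-1.   1.8  0.4] [ 0.38  0.29 -0.19]
t 17.15 pos [516.8  94.7  30.7] [-180.     0.    37.2] F [-1.   1.8  0.4] gap 48.9 j [  5.   5. 107.   0.  68.  58.]
shift m [-0.0001  0.0002 -0.0023] rot [-0.02  0.03 13.89]
```

View pics/s15z.png

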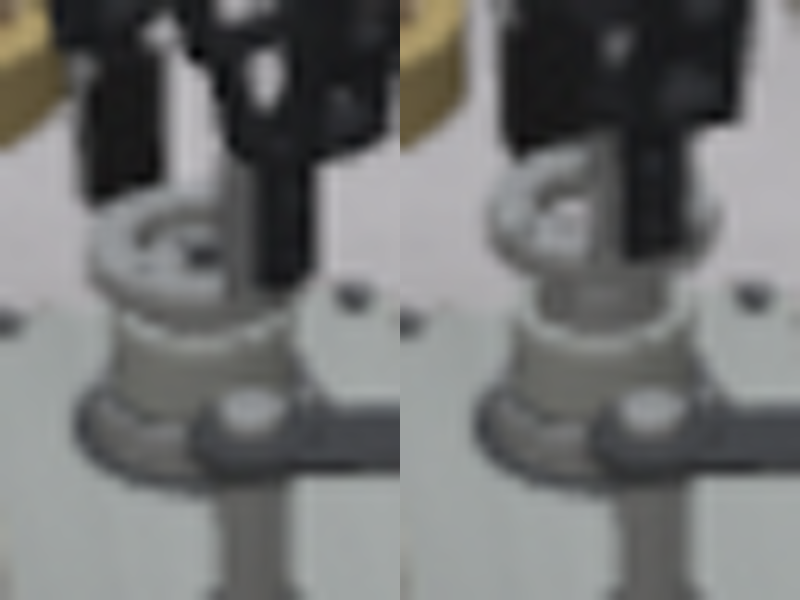

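The washer now stands lower, below the shaft's top, and the wrist torque of 0.19 N m shows the tongues engaged. I'll ease the turn back a little and lower gently.

Request:
move_arm(
  rows=[
    [[0,0,0,0,0,3],[0,0,0.001,0,0,3],[0,0,0.002,0,0,3],[0,0,0.002,0,0,3]],
  ],
)

```text
time: 17.6
tool_pos: [516.8, 94.5, 28.8]
tcp_rot: [-180.0, 0.0, 34.3]
ft_force: [-2.5, -0.1, 3.1]
finger_gap: 48.4
```

```bash
python3 -c "
from h import *
s=sensors.sense(); print(s['tool_pos'].round(1),s['ft_force'].round(1),s['wrist_torque'].round(2))"
```

```text
[516.8  94.5  28.8] [-2.5 -0.1  3.1] [ 0.14  0.63 -0.1 ]
```

Request:
move_arm(
  rows=[
    [[-0.0004,0,0.001,0,0,0],[-0.0004,0,0.002,0,0,0],[-0.0004,0,0.002,0,0,0]],
  ],
)

```text
time: 17.9
tool_pos: [516.8, 94.3, 27.0]
tcp_rot: [180.0, 0.0, 34.3]
ft_force: [-3.4, 1.4, 4.9]
finger_gap: 48.5
```

```bash
python3 -c "
from h import *
s=sensors.sense(); print(s['tool_pos'].round(1),s['ft_force'].round(1),s['wrist_torque'].round(2))"
```

```text
[516.8  94.3  27. ] [-3.4  1.4  4.9] [ 0.15  0.71 -0.11]
```

Request:
move_arm(
  rows=[
    [[-0.0005,-0.0003,0.001,0,0,0],[-0.0005,-0.0003,0.002,0,0,0],[-0.0005,-0.0003,0.002,0,0,0]],
  ],
)

```text
time: 18.2
tool_pos: [516.7, 94.3, 25.3]
tcp_rot: [180.0, -0.0, 34.3]
ft_force: [-3.2, 0.9, 5.5]
finger_gap: 49.0
```

```bash
python3 -c "
from h import *
s=sensors.sense(); print(s['tool_pos'].round(1),s['ft_force'].round(1),s['wrist_torque'].round(2));S=snap('side','s16')
o=np.zeros((600,800,3),np.uint8)
o[:,:400]=cv2.resize(S['color'][155:203,264:296,::-1],(400,600),interpolation=cv2.INTER_CUBIC)
o[:,400:]=cv2.resize(load('s15')['color'][155:203,264:296,::-1],(400,600),interpolation=cv2.INTER_CUBIC)
cv2.imwrite('pics/s16z.png',o)"
```

```text
[516.7  94.3  25.3] [-3.2  0.9  5.5] [ 0.18  0.56 -0.1 ]
```

View pics/s16z.png

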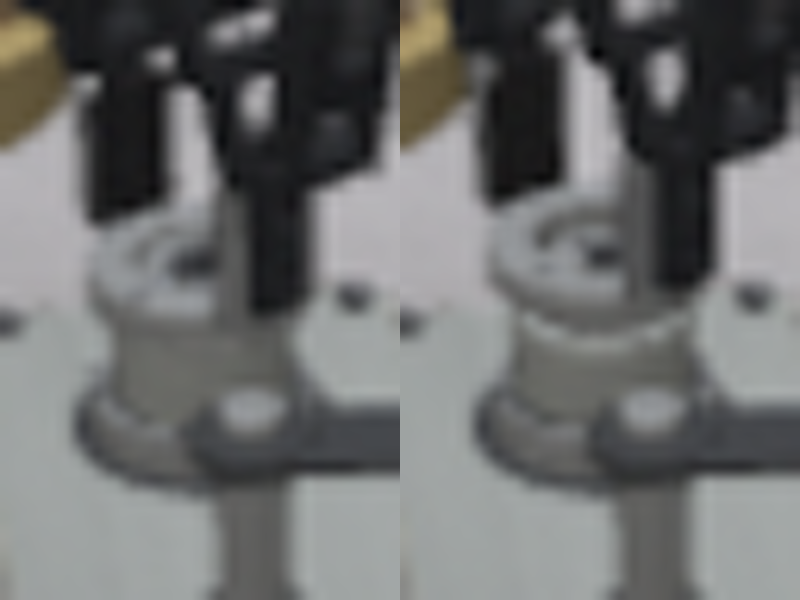

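The spacer's rim is now hidden under the washer, so it's almost seated. One more small step, then release.

Request:
move_arm(
  rows=[
    [[-0.0003,-0.0002,0.001,0,0,0],[-0.0003,-0.0002,0.0015,0,0,0],[-0.0003,-0.0002,0.0015,0,0,0]],
  ],
)

```text
time: 18.55
tool_pos: [516.7, 94.3, 24.2]
tcp_rot: [179.9, -0.1, 34.3]
ft_force: [-2.9, 0.5, 7.4]
finger_gap: 48.7
```

Request:
move_arm(
  rows=[
    [[0,0,0,0,0,0],[0,0,0,0,0,0],[0,0,0,0,0,0]],
  ],
  grip=0.8,
)

```text
time: 18.85
tool_pos: [515.8, 94.1, 23.1]
tcp_rot: [180.0, 0.0, 34.3]
ft_force: [0.3, 0.7, 0.4]
finger_gap: 68.5
```

Request:
move_arm(
  rows=[
    [[0,0,-0.02,0,0,0],[0,0,-0.06,0,0,0],[0,0,-0.1,0,0,0],[0,0,-0.12,0,0,0],[0,0,-0.12,0,0,0]],
  ],
)

```text
time: 19.35
tool_pos: [518.7, 94.5, 147.7]
tcp_rot: [179.8, -0.4, 34.3]
ft_force: [-0.1, -0.5, -0.3]
finger_gap: 68.7
```

```bash
python3 -c "
from h import *
S=snap('side','s17');T=snap('top','t17')
c=[517.7,94.3]
print('seated: top centre',proj(S,[*c,58]),'near top rim',proj(S,[c[0],c[1]-26,58]),'near bottom rim',proj(S,[c[0],c[1]-26,48]),'far top',proj(S,[c[0],c[1]+26,58]))
g=S['color'].mean(2);print(g[165:195,276:282].astype(int).T)
o=np.zeros((600,800,3),np.uint8)
o[:,:]=cv2.resize(S['color'][160:205,260:320,::-1],(800,600),interpolation=cv2.INTER_CUBIC)
cv2.imwrite('pics/s17z.png',o)"
```

```text
seated: top centre [279.48632205 175.5873121 ] near top rim [279.37420326 180.36857146] near bottom rim [279.43577231 183.45733034] far top [279.59473486 170.96409314]
[[180 182 180 181 181 181 172 155 142 131 139 118 139 141 146 123 100  93
  102 105 104 102 103  88 113 104  96  92  77 139]
 [180 182 181 181 181 181 169 153 144 139 121  87 124 122 141 130 104  92
  102 105 104 102 102  97 116 104  95  94  78 124]
 [181 181 181 182 182 181 168 152 134 116  83  71 112 121 143 134 107  94
  100 105 103 102 102  94 107  94  86  90  77 118]
 [181 181 183 183 182 181 163 150 139 114  73  64 128 131 144 138 110  93
   95 102 103 101  98  83  69  69  64  79  73  97]
 [180 182 182 182 181 180 162 150 139 105  60  59 116 133 145 137 108  93
   96 101 101 101  86  72  71  70  57  59  66  92]
 [180 181 181 181 180 180 162 151 140 108  70  82 125 132 144 128 102  91
   99 100 100 107 105  92  77  71  64  52  56  82]]
```

View pics/s17z.png

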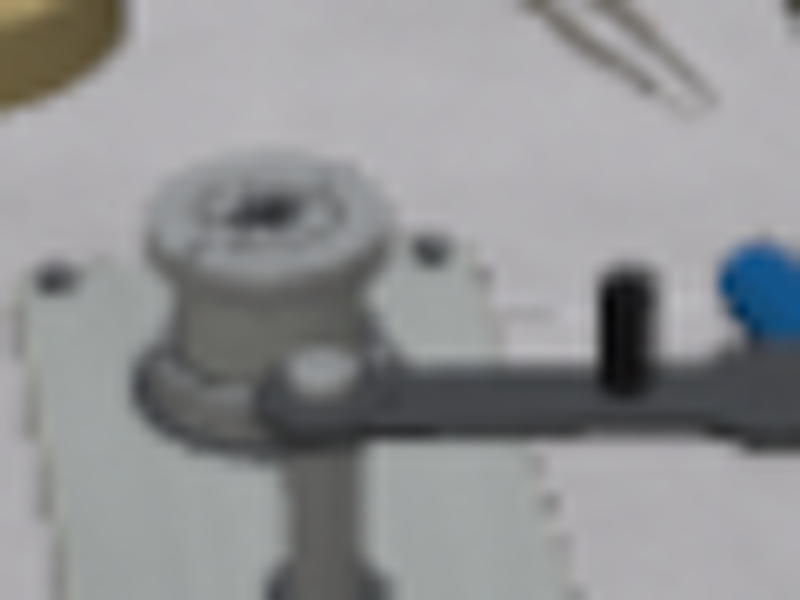

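The washer sits flat and flush with the shaft's top. Its near rim is at row 180.4 and its far rim at ~171, matching the seated prediction (180.4 / 171.0). Next I'll locate the keeper.

```bash
python3 -c "
from h import *
T=load('top0');S=load('s17')
def dark(s,u0,u1,v0,v1,thr,k=8):
    c=s['color'][v0:v1,u0:u1].mean(2).astype(np.float32); c=cv2.resize(c,None,fx=k,fy=k,interpolation=cv2.INTER_CUBIC)
    m=(c<thr).astype(np.uint8); n,l,st,ce=cv2.connectedComponentsWithStats(m); i=1+np.argmax(st[1:,4]); return (ce[i]+.5)/k-.5+[u0,v0], st[i]/k
kt,st=dark(T,245,262,178,194,45);print('knob T',kt,st)
ks,ss=dark(S,300,314,172,195,55);print('knob S',ks,ss)
for z in(81,93): print(z,ray(T,*kt,z).round(1),ray(S,*ks,z).round(1))
print(tri(T,kt,S,ks).round(1))
print('piv',[ray(T,253.0,204.2,z).round(1) for z in (68,73)])
print('top now'); 
cv2.imwrite('pics/t17z.png',cv2.resize(load('t17')['color'][160:250,190:310,::-1],(800,600),interpolation=cv2.INTER_CUBIC))
go(0,0,0)
"
```

```text
knob T [252.73709239 186.29619565] [ 6.625  7.75   3.375  2.375 46.   ]
knob S [306.37063805 185.25047759] [  4.625   8.875   4.625   9.25  245.375]
81 [584.6   6.2  81. ] [589.5   4.3  81. ]
93 [581.4   5.5  93. ] [588.6 -15.1  93. ]
[587.5   6.6  78.8]
piv [array([529.4,   6.7,  68. ]), array([528.3,   6.4,  73. ])]
top now
t 19.45 pos [516.   94.3 143.3] [180.   -0.   34.3] F [-0.3 -0.4 -0.1] gap 68.5 j [  5.  -2. 102.  -0.  81.  60.]
shift m [-0.4795 -0.2129  0.143 ] rot [0 0 0]
```

View pics/t17z.png

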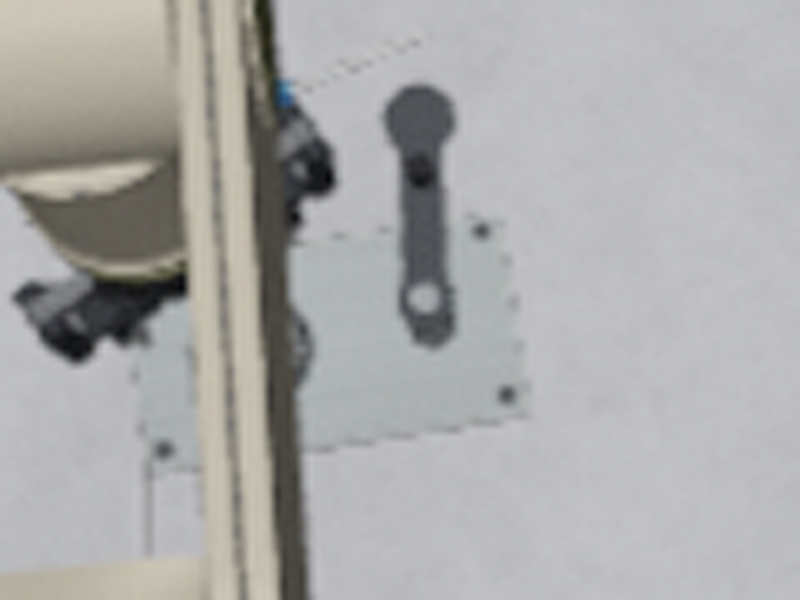

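The knob triangulates to about (588, 6, 79), against 81 expected. The pivot is about (530, 5.5), 90 mm from the shaft as it should be. I'll straddle the knob loosely and follow the arc.

Request:
move_arm(
  rows=[
    [[0.001,0.012,0,0,0,5],[0.003,0.036,0,0,0,12],[0.006,0.066,0,0,0,19],[0.008,0.093,0.01,0,0,26],[0.0095,0.11,0.025,0,0,32],[0.0097,0.1135,0.033,0,0,34.3],[0.0097,0.1135,0.033,0,0,34.3],[0.0097,0.1135,0.033,0,0,34.3]],
  ],
  grip=0.4,
)

```text
time: 20.25
tool_pos: [586.5, 6.2, 108.7]
tcp_rot: [-180.0, 0.2, 0.1]
ft_force: [0.3, -0.1, 0.8]
finger_gap: 34.1
```

```bash
python3 -c "
from h import *
go(588,6,58,0);S=snap('side','s18');T=snap('top','t18')
o=np.zeros((600,800,3),np.uint8)
o[:,:]=cv2.resize(S['color'][135:210,260:360,::-1],(800,600),interpolation=cv2.INTER_CUBIC)
cv2.imwrite('pics/s18z.png',o)"
```

```text
t 20.25 pos [586.5   6.2 108.7] [-1.8e+02  2.0e-01  1.0e-01] F [ 0.3 -0.1  0.8] gap 34.1 j [-4.  9. 93.  0. 78. 86.]
shift m [0.0017 0.0002 0.0507] rot [-0.02  0.18  0.06]
```

View pics/s18z.png

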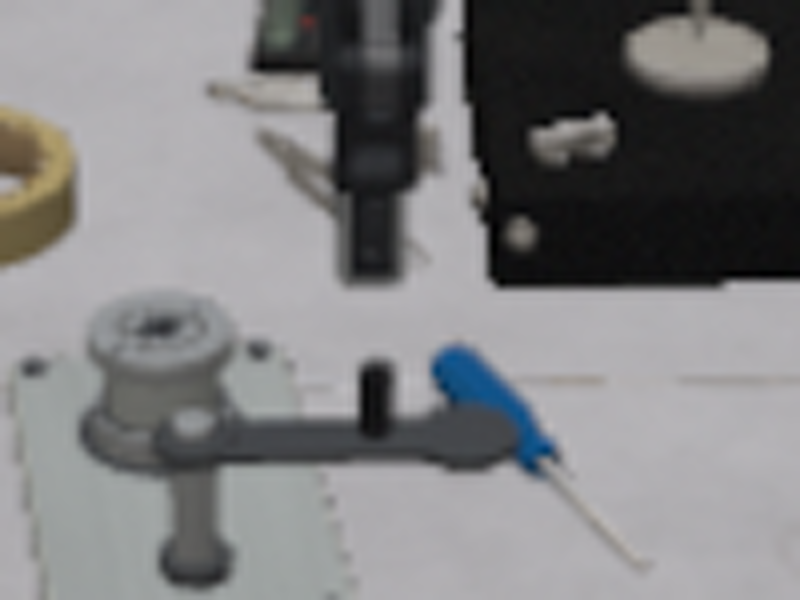

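Request:
move_arm(
  rows=[
    [[0.001,0,0.01,0,0,0],[0.001,0,0.022,0,0,0],[0.001,0,0.027,0,0,0],[0.001,0,0.027,0,0,0]],
  ],
)

```text
time: 20.75
tool_pos: [587.4, 6.3, 81.5]
tcp_rot: [-180.0, 0.2, 0.0]
ft_force: [0.6, 0.6, 0.9]
finger_gap: 34.0
```

```bash
python3 -c "
from h import *
go(588,6,58,0);S=snap('side','s19');T=snap('top','t19')
print([proj(S,[589,y,z]).round(1).tolist() for y in(-11,-20) for z in (95,100,106)])
o=np.zeros((600,800,3),np.uint8)
o[:,:]=cv2.resize(S['color'][150:195,280:340,::-1],(800,600),interpolation=cv2.INTER_CUBIC)
cv2.imwrite('pics/s19z.png',o)
cv2.imwrite('pics/t19z.png',cv2.resize(T['color'][160:205,220:280,::-1],(800,600),interpolation=cv2.INTER_CUBIC))"
```

```text
t 20.75 pos [587.4   6.3  81.5] [-180.     0.2    0. ] F [0.6 0.6 0.9] gap 34.0 j [-4. 11. 95.  0. 75. 86.]
shift m [0.0006 0.0003 0.0235] rot [-0.01  0.17  0.  ]
[[306.5, 183.7], [306.5, 182.1], [306.5, 180.1], [306.6, 185.6], [306.6, 183.9], [306.7, 181.9]]
```

View pics/s19z.png

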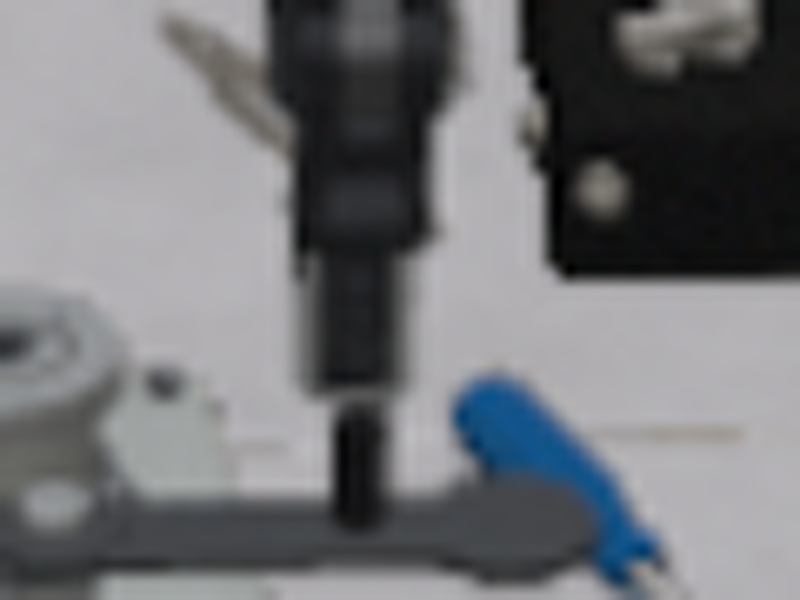

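View pics/t19z.png

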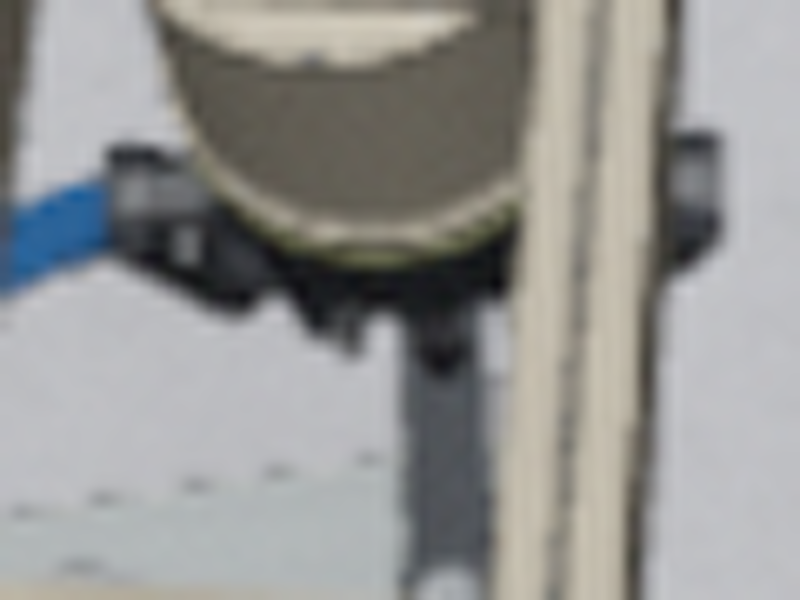

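From above, the left fingertip (345,345) and the knob (442,355) show the knob between the fingers. I'll lower to tip z≈76.

Request:
move_arm(
  rows=[
    [[0.0005,0,0.008,0,0,0],[0.0005,0,0.018,0,0,0],[0.0005,0,0.026,0,0,0],[0.0005,0,0.031,0,0,0],[0.0005,0,0.031,0,0,0]],
  ],
)

```text
time: 21.35
tool_pos: [588.2, 6.1, 50.9]
tcp_rot: [-180.0, 0.1, -0.0]
ft_force: [-0.4, 1.0, 0.6]
finger_gap: 34.7
```

```bash
python3 -c "
from h import *
go(588,6,58,0)
p=np.array([530.2,5.4])
s=sensors.sense();q=s['tool_pos'][:2];yaw=s['tcp_rot'][2]
for base,angs in ((0,[4,9,14,19,24,29]),):
  for a in angs:
    R=Ro.from_euler('z',a,degrees=True).as_matrix()[:2,:2]; d=R@(q-p)+p-q
    c,sn=np.cos(np.radians(yaw)),np.sin(np.radians(yaw)); print(a,(d@[c,sn]/1000).round(4),(d@[sn,-c]/1000).round(4))
S=snap('side','s20')
o=cv2.resize(S['color'][150:195,280:340,::-1],(800,600),interpolation=cv2.INTER_CUBIC)
cv2.imwrite('pics/s20z.png',o)"
```

```text
t 21.35 pos [588.2   6.1  50.9] [-1.8e+02  1.0e-01 -0.0e+00] F [-0.4  1.   0.6] gap 34.7 j [-4. 13. 96.  0. 72. 86.]
shift m [-0.0003  0.0001 -0.0071] rot [-0.01  0.13 -0.01]
4 -0.0002 -0.004
9 -0.0008 -0.0091
14 -0.0019 -0.014
19 -0.0034 -0.0189
24 -0.0053 -0.0235
29 -0.0076 -0.028
```

View pics/s20z.png

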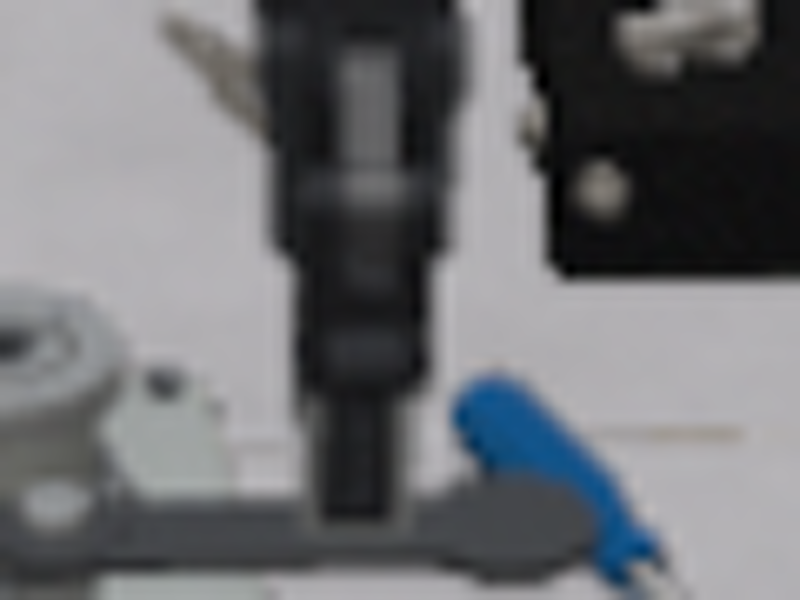

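Request:
move_arm(
  rows=[
    [[-0.0002,-0.004,0,0,0,-4],[-0.0008,-0.0091,0,0,0,-9],[-0.0019,-0.014,0,0,0,-14],[-0.0034,-0.0189,0,0,0,-19],[-0.0053,-0.0235,0,0,0,-24],[-0.0076,-0.028,0,0,0,-29],[-0.0076,-0.028,0,0,0,-29]],
  ],
)

```text
time: 22.1
tool_pos: [582.1, 34.4, 53.0]
tcp_rot: [180.0, -0.1, 29.1]
ft_force: [0.9, -0.5, -0.7]
finger_gap: 34.2
```

```bash
python3 -c "
from h import *
go(588,6,58,0)
S=snap('side','s21');T=snap('top','t21')
o=np.zeros((600,800,3),np.uint8)
o[:,:400]=cv2.resize(S['color'][145:205,260:300+0,::-1],(400,600),interpolation=cv2.INTER_CUBIC)
o[:300,400:]=cv2.resize(S['color'][145:205,260:340,::-1],(400,300),interpolation=cv2.INTER_CUBIC)
o[300:,400:]=cv2.resize(T['color'][160:220,210:290,::-1],(400,300),interpolation=cv2.INTER_CUBIC)
cv2.imwrite('pics/s21z.png',o)"
```

```text
t 22.1 pos [582.1  34.4  53. ] [ 1.80e+02 -1.00e-01  2.91e+01] F [ 0.9 -0.5 -0.7] gap 34.2 j [-2. 12. 97.  0. 71. 59.]
shift m [-0.0087  0.0277 -0.005 ] rot [ 1.00e-02 -6.00e-02  2.91e+01]
```

View pics/s21z.png

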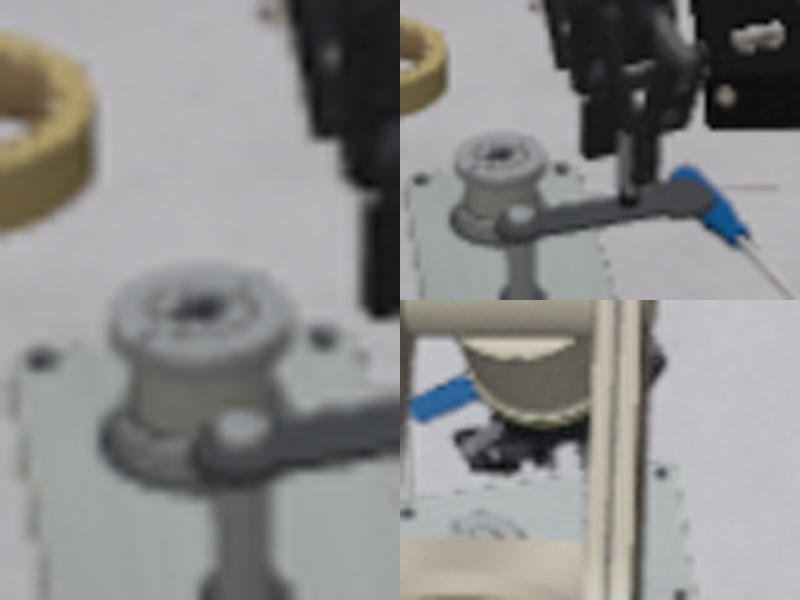

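Request:
move_arm(
  rows=[
    [[0,0,0,0,0,0],[-0.0002,-0.004,0,0,0,-4],[-0.0008,-0.0091,0,0,0,-9],[-0.0019,-0.014,0,0,0,-14],[-0.0034,-0.0189,0,0,0,-19],[-0.0053,-0.0235,0,0,0,-24],[-0.0076,-0.028,0,0,0,-29],[-0.0094,-0.0316,0,0,0,-33],[-0.0094,-0.0316,0,0,0,-33]],
  ],
  grip=0.24,
)

```text
time: 23.1
tool_pos: [558.1, 57.2, 52.6]
tcp_rot: [180.0, -0.0, 62.0]
ft_force: [0.5, 0.5, 0.6]
finger_gap: 20.5
```

```bash
python3 -c "
from h import *
go(588,6,58,0)
s=sensors.sense();d=s['tool_pos'][:2]-[530.2,5.4];print('radius/angle',np.hypot(*d),np.degrees(np.arctan2(d[1],d[0])))
S=snap('side','s22')
o=cv2.resize(S['color'][145:205,250:330,::-1],(800,600),interpolation=cv2.INTER_CUBIC)
cv2.imwrite('pics/s22z.png',o)"
```

```text
t 23.1 pos [558.1  57.2  52.6] [180.  -0.  62.] F [0.5 0.5 0.6] gap 20.5 j [  1.   9. 100.   0.  71.  29.]
shift m [-0.0311  0.0504 -0.0054] rot [ 0.000e+00 -1.000e-02  6.198e+01]
radius/angle 58.82341657045365 61.678880140998054
```

View pics/s22z.png

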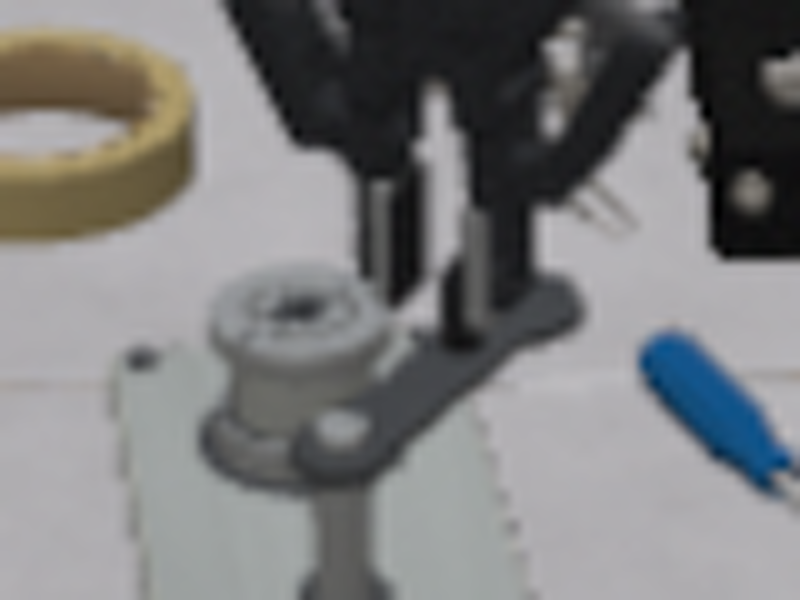

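The arm follows, with the knob between the fingers. I'll continue the arc.

Request:
move_arm(
  rows=[
    [[-0.0002,-0.004,0,0,0,-4],[-0.0008,-0.0091,0,0,0,-9],[-0.0019,-0.014,0,0,0,-14],[-0.0034,-0.0189,0,0,0,-19],[-0.0053,-0.0235,0,0,0,-24],[-0.0076,-0.028,0,0,0,-29],[-0.0094,-0.0316,0,0,0,-33],[-0.0094,-0.0316,0,0,0,-33]],
  ],
)

```text
time: 23.95
tool_pos: [525.7, 63.5, 52.4]
tcp_rot: [-180.0, -0.0, 94.9]
ft_force: [-0.5, -0.7, -0.8]
finger_gap: 20.9
```

Request:
move_arm(
  rows=[
    [[0,-0.001,0,0,0,-1],[0,-0.002,0,0,0,-2],[-0.0001,-0.003,0,0,0,-3]],
  ],
)

```text
time: 24.25
tool_pos: [523.0, 63.2, 52.4]
tcp_rot: [180.0, 0.0, 98.0]
ft_force: [-0.2, -0.4, -1.3]
finger_gap: 20.1
```

```bash
python3 -c "
from h import *
go(588,6,58,0)
s=sensors.sense();d=s['tool_pos'][:2]-[530.2,5.4];print('radius/angle',np.hypot(*d),np.degrees(np.arctan2(d[1],d[0])))
S=snap('side','s23')
o=cv2.resize(S['color'][145:205,250:330,::-1],(800,600),interpolation=cv2.INTER_CUBIC)
cv2.imwrite('pics/s23z.png',o)"
```

```text
t 24.25 pos [523.   63.2  52.4] [180.   0.  98.] F [-0.2 -0.4 -1.3] gap 20.1 j [  1.   4. 106.  -0.  71.  -7.]
shift m [-0.0656  0.0564 -0.0056] rot [ 1.000e-02 -0.000e+00  9.799e+01]
radius/angle 58.20450236067692 97.07870112662457
```

View pics/s23z.png

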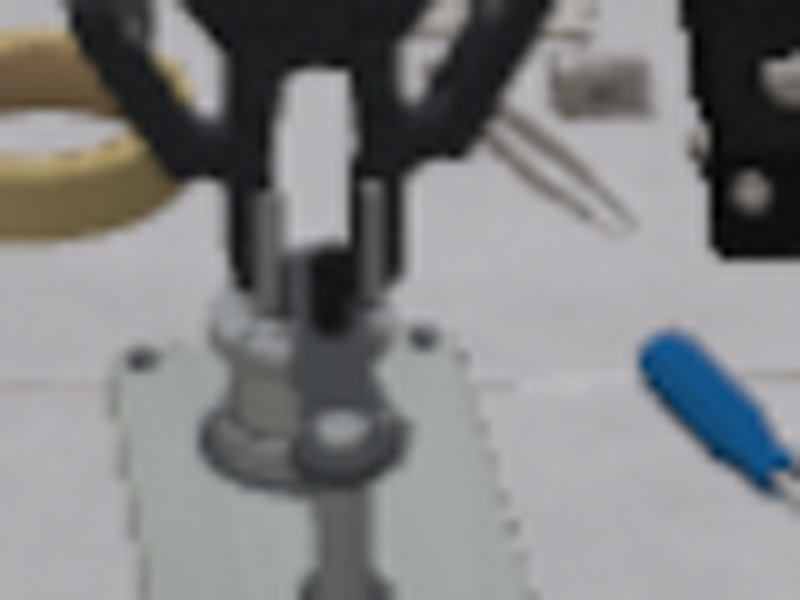

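Request:
move_arm(
  rows=[
    [[0,-0.001,0,0,0,-1],[0,-0.002,0,0,0,-2],[0,-0.002,0,0,0,-2]],
  ],
)

```text
time: 24.6
tool_pos: [520.8, 63.0, 52.4]
tcp_rot: [-180.0, -0.0, 100.0]
ft_force: [0.8, -0.6, 0.1]
finger_gap: 20.7
```

Request:
move_arm(
  rows=[
    [[0,-0.001,0,0,0,-1],[0,-0.0015,0,0,0,-1],[0,-0.0015,0,0,0,-1]],
  ],
)

```text
time: 24.9
tool_pos: [519.3, 62.8, 52.4]
tcp_rot: [-180.0, -0.0, 101.0]
ft_force: [0.8, 0.2, -0.5]
finger_gap: 20.5
```

Request:
move_arm(
  rows=[
    [[0,-0.001,0,0,0,0],[0,-0.0015,0,0,0,0],[0,-0.0015,0,0,0,0]],
  ],
)

```text
time: 25.2
tool_pos: [518.3, 62.7, 52.5]
tcp_rot: [179.9, -0.0, 101.0]
ft_force: [3.4, 1.6, -3.0]
finger_gap: 20.2
```

Request:
move_arm(
  rows=[
    [[0,-0.001,0,0,0,0],[0,-0.0015,0,0,0,0],[0,-0.0015,0,0,0,0]],
  ],
)

```text
time: 25.5
tool_pos: [518.0, 62.6, 52.6]
tcp_rot: [179.8, -0.0, 101.0]
ft_force: [10.5, 3.2, -6.6]
finger_gap: 20.2
```

```bash
python3 -c "
from h import *
go(588,6,58,0)
S=snap('side','s24')
o=cv2.resize(S['color'][145:205,250:330,::-1],(800,600),interpolation=cv2.INTER_CUBIC)
cv2.imwrite('pics/s24z.png',o)"
```

```text
t 25.5 pos [518.   62.6  52.6] [179.8  -0.  101. ] F [10.5  3.2 -6.6] gap 20.2 j [  1.   3. 107.   0.  70. -10.]
shift m [-0.0689  0.0579 -0.0052] rot [  0.14  -0.18 100.99]
```

View pics/s24z.png

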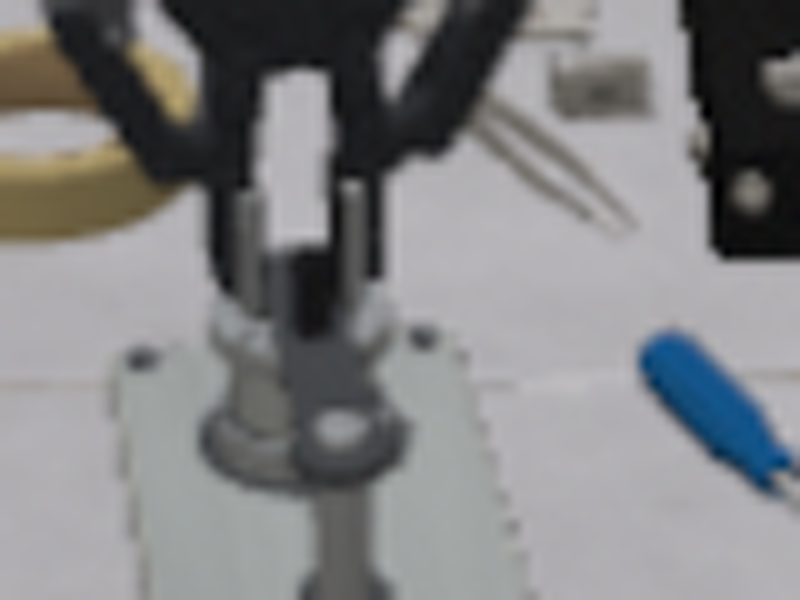

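The side force rose to 10.5 N while the arm stayed put, so it's at the stop. I'll back off between the fingers and lift away.

Request:
move_arm(
  rows=[
    [[0,0.002,0,0,0,0],[0,0.0045,0,0,0,0],[0,0.0045,0,0,0,0]],
  ],
)

```text
time: 25.85
tool_pos: [520.7, 62.9, 52.3]
tcp_rot: [-180.0, 0.0, 101.0]
ft_force: [-0.3, 0.1, 0.2]
finger_gap: 20.6
```

Request:
move_arm(
  rows=[
    [[0,0,-0.015,0,0,0],[0,0,-0.045,0,0,0],[0,0,-0.09,0,0,0],[0,0,-0.13,0,0,0],[0,0,-0.16,0,0,0],[-0.04,0,-0.16,0,0,0],[-0.09,0,-0.16,0,0,0],[-0.14,0,-0.16,0,0,0],[-0.19,0,-0.16,0,0,0],[-0.2,0,-0.16,0,0,0],[-0.2,0,-0.16,0,0,0]],
  ],
)

```text
time: 26.95
tool_pos: [558.8, -135.2, 213.2]
tcp_rot: [180.0, 0.0, 100.8]
ft_force: [0.2, 0.5, -0.2]
finger_gap: 20.3
```

```bash
python3 -c "
from h import *
go(588,6,58,0)
S=snap('side','s25');T=snap('top','t25')
o=np.zeros((600,800,3),np.uint8)
o[:300,:400]=cv2.resize(S['color'][145:205,250:330,::-1],(400,300),interpolation=cv2.INTER_CUBIC)
o[:300,400:]=cv2.resize(T['color'][175:235,200:280,::-1],(400,300),interpolation=cv2.INTER_CUBIC)
o[300:,:400]=cv2.resize(S['color'][:,:,::-1],(400,300));o[300:,400:]=cv2.resize(T['color'][:,:,::-1],(400,300))
cv2.imwrite('pics/s25z.png',o)"
```

```text
t 26.95 pos [ 558.8 -135.2  213.2] [180.    0.  100.8] F [ 0.2  0.5 -0.2] gap 20.3 j [-19.   3.  89.  -0.  88. -30.]
shift m [0.1332 0.0551 0.1552] rot [1.000e-02 0.000e+00 1.008e+02]
```

View pics/s25z.png

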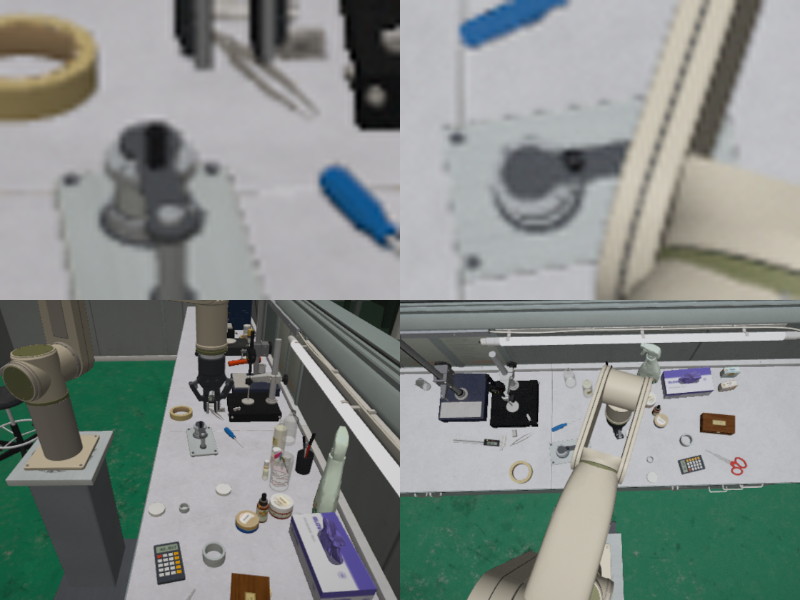

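The keeper's round end lies over the shaft and the washer is flat beneath it. The lids, tape, tweezers and screwdriver are where they were, and the robot is clear. I'll hand in.

```bash
python3 -c "
from h import *
A=load('side0');B=load('s25')
for p in((313,265),(220,293)): print(blob(A,*p,17,10)[0].round(1),blob(B,*p,17,10)[0].round(1))
print(hand_in())"
```

```text
[312.7 265.4] [313.2 265.5]
[219.3 293.6] [219.3 293.6]
the job is handed in; nothing more can be done
None
```

The stack is finished and the job is handed in at about 27 s. The spacer sits on the bearing, the tongued washer is keyed in and down on it, and the keeper arm was swung round until it met its stop.

**Last checks**
- **Washer:** its rims appeared at rows 180.4 and 171, as predicted for fully seated. It lies flat and flush with the shaft's top.
- **Keeper:** I stopped when the side force at the knob rose to 10.5 N with the arm no longer moving. The last picture shows its round end over the shaft. I did not measure the final angle separately.
- **Forces:** readings on the shaft and stand were 3–8 N while fitting. The highest was about 13 N in total, at the keeper's stop. These are end-of-move readings only.
- **Other things on the worktop:** both lids are within 0.5 pixel of where they started. The tape, tweezers and screwdriver looked unmoved, but I did not measure them or the pot.

**What went wrong or disagreed**
- **Fingertip position:** the fingertips were 24–30 mm behind the TCP, not 8 mm ahead as stated. My first grasp of the spacer therefore closed on nothing above it. After that I used heights measured from the pictures.
- **Tongues already in:** they had entered during the search and I noticed late. I then turned back about 28°, so the shaft may have turned some way at about 0.2 N m before I lowered the washer.
- **Camera bias:** the two cameras differed by about 2.7 mm in x, so I used relative positions for the fits.

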